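# Swap chip carriers in the vacuum dryer and start slow pumping

### The job

The vacuum dryer's valve lever stands in the closed notch: throw it to the vent notch (one dot) first, then lift the lid off the pot by its knob and set it down flat, knob up, in the middle of the white mat. Move the finished carrier from the pot into the round dish and stand every fresh carrier from the tray flat on the pot's shelf, chips up, then put the lid back squarely on the rim and throw the lever into the slow-pumping notch (three dots), never as far as the full-pumping notch, which would blow the chips about. The lever stays in the vent notch whenever the lid is off, and the other things on the bench are left where they are.

Things in the scene. Friction and masses are not known exactly. Their poses are not given: they have to be found in the camera images.
- lever (a joint): Valve lever about its upright axis (rad), growing counter-clockwise from above: 0 vent notch (one dot), 0.42 closed (two dots; start), 0.84 slow pumping (three), 1.26 full pumping (four); stops at -0.14 and 1.40. A spring ball holds it in a notch: about 6 N at the knob to leave; let go within 0.09 rad of a notch it snaps in, farther off it stays between.
- lever_knob (a point): Middle of the upright black cylindrical knob at the end of the flat steel lever, 115 mm from its axis: 22 mm across, 46 mm tall (this point is 23 mm above its foot and 117 mm above the table). It is fixed to the lever and slips round in a grip.
- lever_pivot (a point): Point on the lever's upright axis, at the height of the knob's middle.
- notch_vent (a point): Where the middle of the knob stands when the lever is in the vent notch (one dot on the white notch plate), the end notch next to the pot.
- notch_slow (a point): The same for the slow-pumping notch (three dots), the third from the vent end.
- pot_seat (a point): Centre of the pot's flat rim (176 mm inside, 196 mm outside diameter), 78 mm above the table; the lid belongs here. Pot, valve with lever beside it, gauge (top 130 mm above the table) and pump (115 mm) behind stand on one fixed white base plate, the vacuum unit. x: away from the robot, y: from valve to pot.
- pot_shelf (a point): Centre of the perforated shelf inside the pot, 176 mm across, 44 mm below the rim. Four carriers fit with 30 mm between them.
- lid: Loose lid: clear acrylic disc 196 mm across, 12 mm thick, 0.4 to 0.63 kg, with a 4 mm locating step 168 mm across underneath. Origin: centre of the disc's underside, the plane that lies on the rim; z up. Aluminium knob on the axis, heights above the origin: neck 22 mm across up to 24 mm, round grip 32 mm across from 24 to 50 mm.
- mat: Clean white mat, 210 x 210 mm, 3 mm thick, fixed, flat on the table to one side of the unit. Origin: centre of its underside (the lid's origin is 7 mm above it when the lid rests there).
- tray: Shallow steel tray, 150 x 210 mm, floor 3 mm thick, rim 7 mm above the table, fixed, on the other side of the unit; the fresh carriers stand on it, and a pair of tweezers lies there. Origin: centre of its underside.
- dish: Round steel dish, 104 mm across, 14 mm high, floor 4 mm thick, inner floor about 94 mm across, fixed, in front of the unit. Origin: centre of its underside.
- chip_done: The finished carrier, standing in the pot at the start: a square aluminium block 26 x 26 x 16 mm with a dark chip on its top, 30 g. Origin: centre of its underside, z up, x and y along its sides.
- chip_1: A fresh carrier on the tray, the same kind of block (26 x 26 x 16 mm, dark chip on top, 20 to 42 g), origin at the centre of its underside. Two to four fresh carriers are there; None when absent.
- chip_2: A fresh carrier on the tray, the same kind of block (26 x 26 x 16 mm, dark chip on top, 20 to 42 g), origin at the centre of its underside. Two to four fresh carriers are there; None when absent.
- chip_3: A fresh carrier on the tray, the same kind of block (26 x 26 x 16 mm, dark chip on top, 20 to 42 g), origin at the centre of its underside. Two to four fresh carriers are there; None when absent.
- chip_4: A fresh carrier on the tray, the same kind of block (26 x 26 x 16 mm, dark chip on top, 20 to 42 g), origin at the centre of its underside. Two to four fresh carriers are there; None when absent.
- tweezers: Steel tweezers, 125 mm long, on the tray. A bystander: leave it alone.
- tape: Roll of tape, 64 mm across, 18 mm high. A bystander: leave it alone.
- driver: Small screwdriver, 150 mm long, 26 mm thick. A bystander: leave it alone.
- chipbox: White closed plastic box, 44 mm square, 22 mm high. A bystander: leave it alone.
- marker: Black marker pen, 120 mm long. A bystander: leave it alone.
Not all that is in view belongs to the job. Leave any orange look-alike of the dish alone.

How it is judged:
By the outcome, as a careful person would: the job done as asked, in the order asked, and still so for the second after the job is handed in, with the robot touching nothing.
Of chip_1, chip_2, chip_3, chip_4 only 2 to 4 are there at a start; the rules pass over those that are not, and their reading is None.
At some moment in a run one of chip_1, chip_2, chip_3, chip_4 may be knocked a few centimetres aside while the robot is not near it.
Once in a run the grip may slacken for a moment while it holds something.
It also fails if it takes over 210 s, if anything falls off the work surface, if the arm or the gripper's body presses on something with over 40 N, if the wrist force passes 120 N, or if a joint passes its speed limit or range.

### The arm

A 6-joint arm with a two-finger parallel gripper is mounted at the origin on the work surface. World frame = base frame: x ahead of the robot, y to its left, z up, the work surface at z = 0. Lengths are in m, angles in rad, forces in N, time in s.
With the tool pointing down it reaches from about 0.25 to 0.775 m from the base axis. Payload 4 kg.
Tool frame: the origin (TCP) lies on the centre line of the jaws, within the pads' length; the fingertips stand 25 mm ahead of it and the grasp point (between the pads) lies 6 mm ahead of it; z points along the fingers, y is the line along which they close (so a half turn about z gives the same grasp; the last joint's range is limited). The gripper opens to 94 mm and grips with 3 to 60 N. Pads are 16 mm wide; open, the fingers measure 119 mm over their backs; the gripper's body (75 mm by 177 mm) begins 78 mm behind the grasp point.
Start: joints at [1.081, 0.087, 1.371, -0, 1.684, -0.103], TCP at [0.207, 0.509, 0.204] pointing down, gripper open.
Joint ranges: [-3.1, 3.1], [-0.76, 2.03], [0.27, 2.55], [-1.08, 4.22], [0.17, 2.65], [-2.57, 2.57]. Speed limits (rad/s): [2.79, 2.79, 3.14, 3.14, 3.14, 3.14].

### API

Orientations are given as [roll, pitch, yaw] about the fixed x, y, z axes, in that order (R = Rz(yaw) Ry(pitch) Rx(roll)).
In Python, from bench import robot, imaging gives the robot as it stands. The module is installed in compiled form; this text tells all that it offers.
- The arm moves only by the tool drive_tool, never from a script. Its argument "series" is a list of rows, each a list of 3 entries, a list of its own where there are three numbers: the finger opening in m, from 0 to 0.094, then the shift along the tool's x, y, z in m, then the turn, a rotation vector about the tool's x, y, z in rad. A call has 1 to 5 rows; each row is the pose to reach, as a shift and turn from the pose commanded when the call began, along the tool's axes at that moment; what a row does not reach only later rows make up. A row lasts 1/8 s, in which the tool goes at most 62.5 mm and 10.7 degrees, less where a joint would pass 70% of its speed; a pose out of reach is approached as far as the arm can. A call with a gripper value outside its range is refused whole. The fingers move at their own pace and stop on an object; the grip force is fixed at half the most. Time passes only in rows, so rows that repeat a pose let the fingers close. It gives the time, the measured TCP pose, the force, the opening and the grip force at its end, in the units of the state.
- robot.get_obs(): the state, without advancing time (a new reading comes with each control period).
- imaging.snapshot(name): name is "scene" or "top" or "wrist"; returns the picture (384x512x3 uint8, red, green, blue); there is no depth.
- imaging.get_calibration(name): a dict with "intrinsics" (3x3 intrinsics, pixels), "k1" (the pictures are not rectified: a ray, as slopes to the right and down, at radius r is drawn at 1 + k1 r^2 times it, then the intrinsics apply), "position" and "rotation" of the camera in the world. Camera axes: x right, y up, looking along -z (the intrinsics and any distortion apply to the point x, -y, -z); pixel columns grow to the right and rows downward; lengths in m; the calibration is good to about 2 mm. A picture is of the moment at which its call begins: read the wrist's pose just before it. get_calibration takes no time and is no camera call; for the wrist camera it gives the pose at the moment of the call.
- robot.close_job(): hands the job in; it is judged then, once.
The state is a dict: "time": time; "joint_positions": joint angles; "qvel": joint speeds; "joint_torque": joint torques, N m; "tool_pos": TCP position; "ee_rot": TCP orientation; "wrist_force": force on the tool from outside, world axes, zero at the start; "wrist_torque": the same for the moment, N m; "width": finger opening in m; "finger_force": force on a finger pad.
Only numpy, scipy, OpenCV 4.12 (cv2) and the standard library are available. Lean on these libraries where they do the work, as an engineer would, in place of code of your own. Each camera call takes 0.05 s, during which the arm holds its last target. There are 200 camera calls.

## Working session

There is one attempt and no reset: what is moved stays moved. The work goes in short steps, Python scripts to look and compute and a tool call to move; the robot and the scene stay as the last step left them, time stands still between calls to the robot, and variables do not carry over. Pictures are saved under pics/ and viewed, at most 14 in all, crops included, and the job is handed in when it is done.

Besides the shell and the picture viewer there is one more tool, called after ">>>" by a JSON object that holds its "api" and its "payload", one argument or row to a line. drive_tool: Moves the arm, as the interface text tells. Its arguments: {"type":"object","properties":{"series":{"type":"array"}},"required":["series"]}

```bash
mkdir -p pics; ls; python3 - <<'E'
from bench import robot, imaging
import cv2, numpy as np
o=robot.get_obs(); print({k:np.round(v,3).tolist() for k,v in o.items()})
for n in ["scene","top","wrist"]:
    c=imaging.get_calibration(n); print(n,{k:np.round(v,3).tolist() for k,v in c.items()})
a=imaging.snapshot("scene"); b=imaging.snapshot("top")
cv2.imwrite("pics/s0.png",cv2.resize(a[:,:,::-1],(800,600),interpolation=cv2.INTER_CUBIC))
cv2.imwrite("pics/t0.png",cv2.resize(b[:,:,::-1],(800,600),interpolation=cv2.INTER_CUBIC))
E
```

```text
pics
{'time': 0.0, 'joint_positions': [1.081, 0.088, 1.372, -0.0, 1.684, -0.103], 'qvel': [0.001, 0.002, 0.001, -0.001, -0.0, -0.001], 'joint_torque': [0.0, -34.018, -30.243, 0.072, 0.033, -0.0], 'tool_pos': [0.207, 0.509, 0.203], 'ee_rot': [-3.139, -0.0, 2.755], 'wrist_force': [-0.382, 0.235, 0.483], 'wrist_torque': [0.002, 0.037, -0.036], 'finger_force': 0.0, 'width': 0.094}
scene {'intrinsics': [[357.255, 0.0, 249.015], [0.0, 357.255, 191.363], [0.0, 0.0, 1.0]], 'k1': -0.037, 'position': [1.245, 0.07, 0.624], 'rotation': [0.922, -0.002, 1.704]}
top {'intrinsics': [[369.606, 0.0, 257.591], [0.0, 369.606, 193.37], [0.0, 0.0, 1.0]], 'k1': 0.042, 'position': [0.454, 0.006, 1.015], 'rotation': [0.045, 0.001, -1.572]}
wrist {'intrinsics': [[287.715, 0.0, 258.631], [0.0, 287.715, 194.816], [0.0, 0.0, 1.0]], 'k1': 0.019, 'position': [0.145, 0.534, 0.382], 'rotation': [-0.239, 0.002, 1.184]}
```

View pics/s0.png

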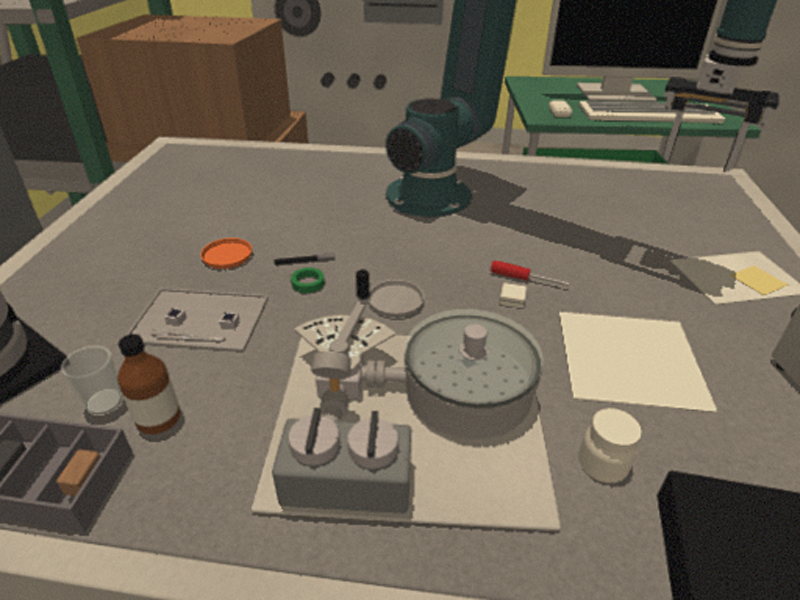

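View pics/t0.png

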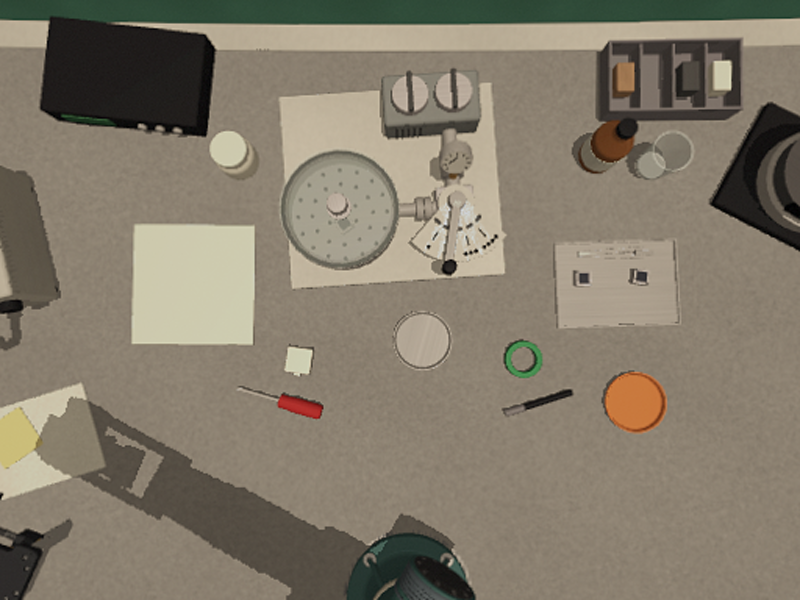

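```bash
cat > h.py <<'E'
from bench import robot, imaging
import numpy as np, cv2
from scipy.spatial.transform import Rotation as Ro
from scipy.optimize import least_squares
def snap(n):
    c=imaging.get_calibration(n); return imaging.snapshot(n)[:,:,::-1].copy(), c
def proj(c,P):
    R=Ro.from_euler('xyz',c['rotation']).as_matrix() if np.size(c['rotation'])==3 else np.array(c['rotation'])
    p=(np.atleast_2d(P)-c['position'])@R; x=p[:,0]/-p[:,2]; y=-p[:,1]/-p[:,2]
    f=1+c['k1']*(x*x+y*y); K=np.array(c['intrinsics'])
    return np.c_[K[0,0]*x*f+K[0,2],K[1,1]*y*f+K[1,2]]
def onz(c,uv,z):   # pixel -> world point on height z
    r=least_squares(lambda q:(proj(c,[q[0],q[1],z])-uv).ravel(),np.array(c['position'])[:2]+[.01,.01]); return np.r_[r.x,z]
def tri(cs,uvs):
    r=least_squares(lambda q:np.concatenate([(proj(c,q)-uv).ravel() for c,uv in zip(cs,uvs)]),[.5,0,.05])
    return r.x,np.sqrt(np.mean(r.fun**2))
def plan(xyz,yaw=None):  # shift & turn in tool axes to a pointing-down pose (TCP xyz, tool-x heading yaw)
    o=robot.get_obs(); R=Ro.from_euler('xyz',o['ee_rot']); 
    if yaw is None: yaw=o['ee_rot'][2]
    T=Ro.from_euler('xyz',[np.pi,0,yaw])
    s=R.inv().apply(np.array(xyz)-o['tool_pos']); t=(R.inv()*T).as_rotvec()
    print('shift',np.round(s,4).tolist(),'turn',np.round(t,3).tolist(),'rows',np.ceil(max(np.linalg.norm(s)/.0625,np.degrees(np.linalg.norm(t))/10.7)))
def big(f,U,V,s=1.5625,x0=0,y0=0): return np.array([(U+.5)/s-.5+x0,(V+.5)/s-.5+y0])
E
python3 - <<'E'
from h import *
t=imaging.get_calibration('top'); s=imaging.get_calibration('scene')
B=lambda U,V: big(0,U,V)
for n,a,b in [('lidknob',(336,202),(475,328)),('levknob',(450,264),(363,273)),('pivot',(457,197),(333,345)),
  ('potL',(281,208),None),('chipA',(583,278),(175,312)),('chipB',(641,276),(229,317)),('dish',(423,340),(396,299))]:
    if b is None: continue
    print(n,*[np.round(v,4) for v in tri([t,s],[B(*a),B(*b)])])
for n,uv,z in [('lidc',(339.5,210),.09),('levknobtop',(450,264),.14),('chipA',(583,278),.019),('chipB',(641,276),.019),('dish',(422.5,340),.012),
  ('matcorners',(133,225),.003),('',(255,226),.003),('',(253,345),.003),('',(132,344),.003),('lidknobtop',(336,202),.128)]:
    print(n,np.round(onz(t,B(*uv),z),4))
i,_=snap('top'); j,_=snap('scene')
a=cv2.resize(i[85:185,170:340],(800,470),interpolation=cv2.INTER_CUBIC); cv2.imwrite('pics/t1.png',a)
cv2.imwrite('pics/s1.png',cv2.resize(j[155:285,180:353],(798,600),interpolation=cv2.INTER_CUBIC))
E
```

```text
lidknob [0.6489 0.1096 0.1318] 0.0599
levknob [ 0.5517 -0.0637  0.1409] 0.4224
pivot [ 0.6661 -0.0843  0.0921] 0.9599
chipA [ 0.553  -0.3461  0.0225] 12.1566
chipB [ 0.5308 -0.3575  0.019 ] 12.7378
dish [ 0.4337 -0.0267  0.0064] 0.4574
lidc [0.6451 0.1087 0.09  ]
levknobtop [ 0.552  -0.0652  0.14  ]
chipA [ 0.5408 -0.3037  0.019 ]
chipB [ 0.544  -0.4025  0.019 ]
dish [ 0.434  -0.0273  0.012 ]
matcorners [0.6357 0.4785 0.003 ]
 [0.6346 0.2667 0.003 ]
 [0.4256 0.2681 0.003 ]
 [0.428  0.4764 0.003 ]
lidknobtop [0.6498 0.1099 0.128 ]
```

View pics/t1.png

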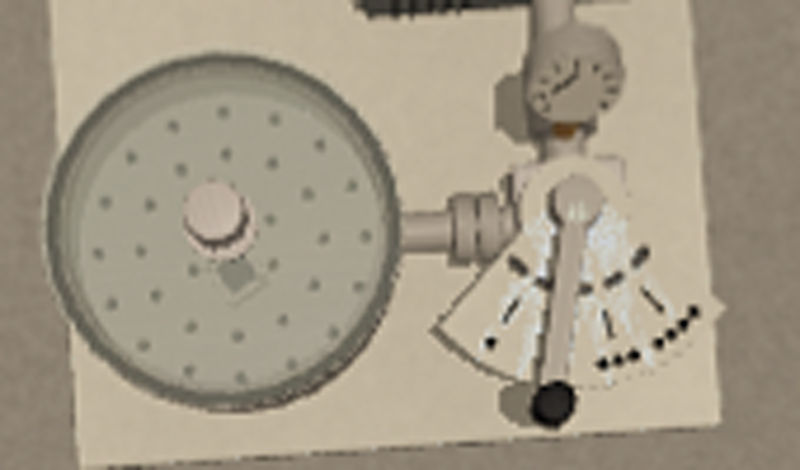

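```bash
python3 - <<'E'
from h import *
t=imaging.get_calibration('top')
C=lambda U,V: np.array([(U+.5)*170/800-.5+170,(V+.5)*100/470-.5+85])
k=onz(t,C(554,400),.14)
for z in (.09,.095,.1,.105):
    p=onz(t,C(576,200),z); d=k-p; print(z,np.round(p,4),np.hypot(d[0],d[1]),np.arctan2(d[1],d[0]))
for z in (.06,.08,.088):
  for n,uv in [('dot1',(490,343)),('dots3',(619,361)),('dots4',(677,328))]:
    q=onz(t,C(*uv),z); d=q-p; a=np.arctan2(d[1],d[0])%(2*np.pi); print(n,z,np.round(q,4),round(np.hypot(d[0],d[1]),4),round(a,3))
print('knob',k,'lid centre',onz(t,C(223,232),.09), onz(t,C(216,213),.128))
print('platecorners',[np.round(onz(t,C(*c),.005),4) for c in [(80,466),(720,424)]])
E
```

```text
0.09 [ 0.6628 -0.0802  0.09  ] 0.11424096317560904 2.999419087791032
0.095 [ 0.6617 -0.0798  0.095 ] 0.11306065243721884 3.002085549264036
0.1 [ 0.6606 -0.0793  0.1   ] 0.11188116251959397 3.004808251955671
0.105 [ 0.6595 -0.0788  0.105 ] 0.11070251965926296 3.0075889525217683
dot1 0.06 [ 0.5901 -0.0352  0.06  ] 0.0819 2.581
dots3 0.06 [ 0.58   -0.1063  0.06  ] 0.0841 3.475
dots4 0.06 [ 0.5983 -0.1384  0.06  ] 0.0854 3.913
dot1 0.08 [ 0.5873 -0.0344  0.08  ] 0.0848 2.59
dots3 0.08 [ 0.5774 -0.104   0.08  ] 0.0858 3.439
dots4 0.08 [ 0.5952 -0.1354  0.08  ] 0.0856 3.863
dot1 0.088 [ 0.5862 -0.034   0.088 ] 0.0859 2.593
dots3 0.088 [ 0.5763 -0.103   0.088 ] 0.0866 3.425
dots4 0.088 [ 0.594  -0.1341  0.088 ] 0.0857 3.844
knob [ 0.54976071 -0.06402936  0.14      ] lid centre [0.64577721 0.10892373 0.09      ] [0.64775167 0.1083133  0.128     ]
platecorners [array([0.5261, 0.201 , 0.005 ]), array([ 0.5503, -0.1713,  0.005 ])]
```

View pics/s1.png

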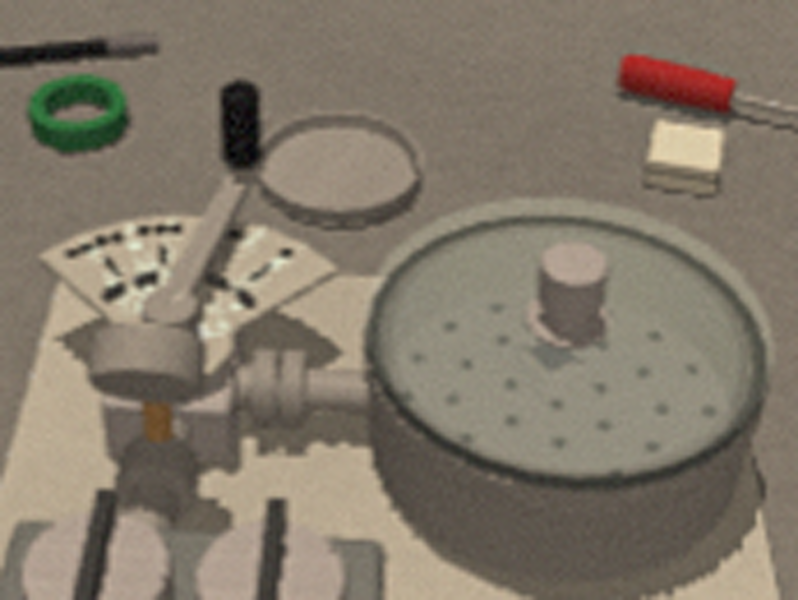

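```bash
python3 - <<'E'
from h import *
plan([.55,-.064,.24],2.9)
E
```

```text
shift [-0.5335, -0.4015, -0.0364] turn [-0.001, -0.0, -0.145] rows 11.0
```

>>> {"api": "drive_tool", "payload": {
  "series": [
    [0.094,[-0.24,-0.18,-0.036],[0,0,0]],
    [0.07,[-0.24,-0.18,-0.036],[0,0,0]],
    [0.06,[-0.24,-0.18,-0.036],[0,0,0]],
    [0.05,[-0.24,-0.18,-0.036],[0,0,0]],
    [0.05,[-0.24,-0.18,-0.036],[0,0,0]]
  ]
}}

```text
time: 0.82
tool_pos: [0.3626, 0.2502, 0.2402]
ee_rot: [3.141, 0.001, 2.754]
wrist_force: [0.8, -0.0, 0.6]
width: 0.0573
finger_force: 0.0
```

>>> {"api": "drive_tool", "payload": {
  "series": [
    [0.05,[-0.24,-0.18,0],[0,0,0]],
    [0.05,[-0.24,-0.18,0],[0,0,0]],
    [0.05,[-0.24,-0.18,0],[0,0,0]],
    [0.05,[-0.24,-0.18,0],[0,0,0]],
    [0.05,[-0.24,-0.18,0],[0,0,0]]
  ]
}}

```text
time: 1.45
tool_pos: [0.5169, -0.0074, 0.2395]
ee_rot: [3.142, -0.0, 2.753]
wrist_force: [-0.9, 0.6, -0.4]
width: 0.0502
finger_force: 0.0
```

>>> {"api": "drive_tool", "payload": {
  "series": [
    [0.05,[-0.053,-0.041,0],[0,0,-0.145]],
    [0.05,[-0.053,-0.041,0],[0,0,-0.145]],
    [0.05,[-0.053,-0.041,0],[0,0,-0.145]]
  ]
}}

```text
time: 1.82
tool_pos: [0.5495, -0.0629, 0.2394]
ee_rot: [3.141, -0.002, 2.898]
wrist_force: [0.4, -0.0, 1.2]
width: 0.0504
finger_force: 0.0
```

```bash
python3 - <<'E'
from h import *
o=robot.get_obs(); print(o['time'],np.round(o['tool_pos'],4),np.round(o['ee_rot'],3),o['width'])
w,c=snap('wrist'); np.savez('w0.npz',w=w,**c); print(c['position'],c['rotation'])
cv2.imwrite('pics/w0.png',cv2.resize(w,(800,600),interpolation=cv2.INTER_CUBIC))
for n,p in [('knob',[.55,-.064,.14]),('piv',[.664,-.08,.1]),('lid',[.648,.108,.128])]: print(n,(proj(c,p)+.5)*1.5625-.5)
E
```

```text
1.825 [ 0.5495 -0.0629  0.2394] [ 3.141e+00 -2.000e-03  2.898e+00] 0.05036174900325605
[ 0.48386431 -0.04743998  0.41903426] [-2.37480647e-01 -9.70288955e-04  1.32752501e+00]
knob [[403.74667272 305.65193686]]
piv [[419.03361869 435.39658175]]
lid [[680.6792679  377.24210086]]
```

View pics/w0.png

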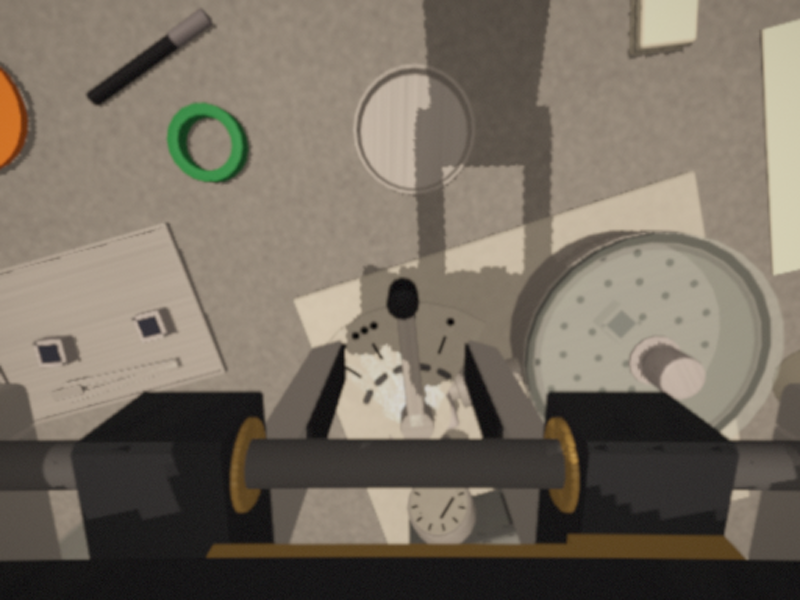

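>>> {"api": "drive_tool", "payload": {
  "series": [
    [0.05,[0,0.001,0.06],[0,0,0]],
    [0.05,[0,0.001,0.114],[0,0,0]],
    [0.03,[0,0.001,0.114],[0,0,0]],
    [0.01,[0,0.001,0.114],[0,0,0]],
    [0.01,[0,0.001,0.114],[0,0,0]]
  ]
}}

```text
time: 2.5
tool_pos: [0.5518, -0.063, 0.1299]
ee_rot: [-3.14, 0.006, 2.9]
wrist_force: [-2.7, -4.9, 2.7]
width: 0.0239
finger_force: 2.6
```

>>> {"api": "drive_tool", "payload": {
  "series": [
    [0.01,[0,0,0],[0,0,0]],
    [0.01,[0,0,0],[0,0,0]]
  ]
}}

```text
time: 2.75
tool_pos: [0.5516, -0.0638, 0.1298]
ee_rot: [-3.139, 0.006, 2.899]
wrist_force: [-2.3, -3.2, 6.8]
width: 0.0208
finger_force: 30.0
```

```bash
cat >> h.py <<'E'
def st():
    o=robot.get_obs(); print(round(o['time'],2),np.round(o['tool_pos'],4),np.round(o['ee_rot'],3),'w',round(o['width'],4),'ff',round(o['finger_force'],1),'F',np.round(o['wrist_force'],1)); return o
E
python3 - <<'E'
from h import *
o=st(); R=Ro.from_euler('xyz',o['ee_rot']).inv()
k=np.r_[o['tool_pos'][:2]]
piv=k-.115*np.array([np.cos(3.0),np.sin(3.0)])
for a in (3.0,2.9,2.8,2.7,2.62,2.58,2.54):
    q=piv+.115*np.array([np.cos(a),np.sin(a)]); print(a,np.round(q,4),np.round(R.apply(np.r_[q-k,0]),4))
E
```

```text
2.75 [ 0.5516 -0.0638  0.1298] [-3.139  0.006  2.899] w 0.0208 ff 30.0 F [-2.3 -3.2  6.8]
3.0 [ 0.5516 -0.0638] [0. 0. 0.]
2.9 [ 0.5538 -0.0525] [ 0.0006  0.0115 -0.    ]
2.8 [ 0.5571 -0.0415] [ 0.      0.023  -0.0001]
2.7 [ 0.5615 -0.0309] [-0.0017  0.0343 -0.0001]
2.62 [ 0.5657 -0.0227] [-0.0039  0.0433 -0.0001]
2.58 [ 0.5681 -0.0188] [-0.0052  0.0477 -0.0001]
2.54 [ 0.5706 -0.0149] [-0.0067  0.052  -0.0001]
```

>>> {"api": "drive_tool", "payload": {
  "series": [
    [0.01,[0.0006,0.0115,-0.003],[0,0,0]],
    [0.01,[0,0.023,-0.003],[0,0,0]],
    [0.01,[-0.0017,0.0343,-0.003],[0,0,0]],
    [0.01,[-0.0052,0.0477,-0.003],[0,0,0]],
    [0.01,[-0.0052,0.0477,-0.003],[0,0,0]]
  ]
}}

```text
time: 3.38
tool_pos: [0.5656, -0.0178, 0.1298]
ee_rot: [-3.139, -0.002, 2.899]
wrist_force: [-4.4, -1.9, 0.9]
width: 0.0208
finger_force: 30.0
```

>>> {"api": "drive_tool", "payload": {
  "series": [
    [0.04,[0,0,0],[0,0,0]],
    [0.05,[0,0,0],[0,0,0]],
    [0.05,[0,0,-0.05],[0,0,0]],
    [0.05,[0,0,-0.09],[0,0,0]],
    [0.05,[0,0,-0.09],[0,0,0]]
  ]
}}

```text
time: 4.0
tool_pos: [0.5691, -0.0169, 0.2242]
ee_rot: [3.139, 0.01, 2.9]
wrist_force: [-0.7, 0.2, -0.1]
width: 0.0499
finger_force: 0.0
```

```bash
python3 - <<'E'
from h import *
st()
w,c=snap('wrist'); np.savez('w1.npz',w=w,**c)
t,tc=snap('top')
a=cv2.resize(w,(512,384)); b=cv2.resize(t[85:185,230:340],(422,384),interpolation=cv2.INTER_CUBIC)
cv2.imwrite('pics/m1.png',cv2.resize(np.hstack([w[120:384,180:512],cv2.resize(b,(290,264))]),(800,340),interpolation=cv2.INTER_CUBIC))
E
```

```text
4.0 [ 0.5691 -0.0169  0.2242] [3.139 0.01  2.9  ] w 0.0499 ff 0.0 F [-0.7  0.2 -0.1]
```

View pics/m1.png

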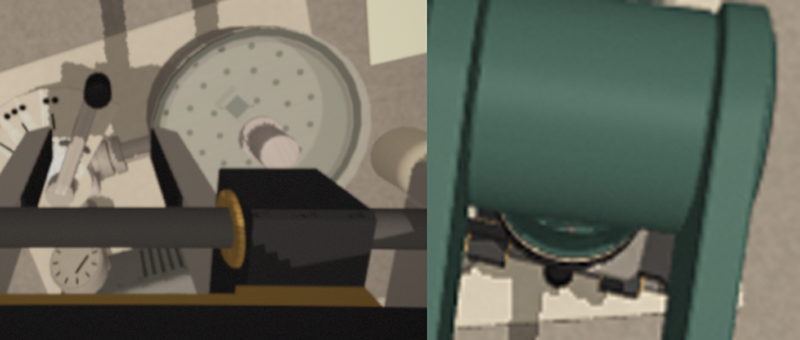

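```bash
python3 - <<'E'
from h import *
L=lambda f:{k:v for k,v in np.load(f).items()}
c0,c1=L('w0.npz'),L('w1.npz')
u0=big(0,683,377); u1=np.array([280/1.286+180,153.5/1.286+120])
print(tri([c0,c1],[u0,u1])); print(onz(c0,u0,.128),onz(c1,u1,.128))
k=onz(c1,np.array([97/1.286+180,88/1.286+120]),.14); d=k[:2]-[.6654,-.08]; print(k,np.hypot(*d),np.arctan2(d[1],d[0]))
k=onz(c0,big(0,403.5,302),.14); d=k[:2]-[.6654,-.08]; print(k,np.hypot(*d),np.arctan2(d[1],d[0]))
plan([.6475,.109,.19]); plan([.6475,.109,.122])
E
```

```text
(array([0.64870736, 0.10949727, 0.12801128]), np.float64(0.3090681206195246))
[0.64819481 0.10954788 0.128     ] [0.64918268 0.10945079 0.128     ]
[ 0.55972556 -0.01818091  0.14      ] 0.12242829572172953 2.612278777087973
[ 0.54763555 -0.06357441  0.14      ] 0.11890443807896535 3.0030084075185615
shift [-0.0482, 0.1414, 0.0291] turn [0.001, 0.001, 0.0] rows 3.0
shift [-0.0481, 0.1414, 0.0971] turn [0.001, 0.001, 0.0] rows 3.0
```

>>> {"api": "drive_tool", "payload": {
  "series": [
    [0.07,[-0.024,0.07,0.0],[0,0,0]],
    [0.07,[-0.049,0.142,0.02],[0,0,0]],
    [0.07,[-0.049,0.142,0.05],[0,0,0]],
    [0.07,[-0.049,0.142,0.097],[0,0,0]],
    [0.07,[-0.049,0.142,0.097],[0,0,0]]
  ]
}}

```text
time: 4.72
tool_pos: [0.6436, 0.1093, 0.1136]
ee_rot: [-3.137, -0.015, 2.901]
wrist_force: [0.7, -0.5, -0.3]
width: 0.0702
finger_force: 0.0
```

>>> {"api": "drive_tool", "payload": {
  "series": [
    [0.02,[0,0,0],[0,0,0]],
    [0.02,[0,0,0],[0,0,0]],
    [0.02,[0,0,0],[0,0,0]],
    [0.02,[0,0,0],[0,0,0]],
    [0.02,[0,0,0],[0,0,0]]
  ]
}}

```text
time: 5.35
tool_pos: [0.649, 0.11, 0.1235]
ee_rot: [3.139, 0.003, 2.9]
wrist_force: [0.5, 3.2, 3.8]
width: 0.0299
finger_force: 30.0
```

```bash
python3 - <<'E'
from h import *
st(); plan([.6485,.109,.15]); plan([.531,.372,.09])
E
```

```text
5.35 [0.649  0.11   0.1235] [3.139e+00 3.000e-03 2.900e+00] w 0.0299 ff 30.0 F [0.5 3.2 3.8]
shift [0.0002, -0.0011, -0.0265] turn [0.003, 0.003, 0.0] rows 1.0
shift [0.1773, 0.2261, 0.0336] turn [0.003, 0.003, 0.0] rows 5.0
```

>>> {"api": "drive_tool", "payload": {
  "series": [
    [0.02,[0,0,-0.006],[0,0,0]],
    [0.02,[0,0,-0.014],[0,0,0]],
    [0.02,[0,0,-0.022],[0,0,0]],
    [0.02,[0,0,-0.03],[0,0,0]],
    [0.02,[0,0,-0.03],[0,0,0]]
  ]
}}

```text
time: 5.98
tool_pos: [0.6487, 0.1091, 0.1532]
ee_rot: [3.141, 0.002, 2.9]
wrist_force: [-0.2, -1.0, -4.5]
width: 0.03
finger_force: 30.0
```

```bash
python3 - <<'E'
from h import *
st(); plan([.531,.372,.10]); plan([.531,.372,.10],2.9)
E
```

```text
5.97 [0.6487 0.1091 0.1532] [3.141e+00 2.000e-03 2.900e+00] w 0.03 ff 30.0 F [-0.2 -1.  -4.5]
shift [0.1774, 0.227, 0.053] turn [0.001, 0.002, 0.0] rows 5.0
shift [0.1774, 0.227, 0.053] turn [0.001, 0.002, -0.0] rows 5.0
```

>>> {"api": "drive_tool", "payload": {
  "series": [
    [0.02,[0.035,0.045,0],[0,0,0]],
    [0.02,[0.08,0.1,0],[0,0,0]],
    [0.02,[0.125,0.16,0],[0,0,0]],
    [0.02,[0.16,0.208,0.01],[0,0,0]],
    [0.02,[0.1774,0.227,0.02],[0,0,0]]
  ]
}}

```text
time: 6.6
tool_pos: [0.529, 0.3747, 0.1322]
ee_rot: [3.14, 0.001, 2.902]
wrist_force: [0.1, 0.3, -4.0]
width: 0.0303
finger_force: 30.0
```

>>> {"api": "drive_tool", "payload": {
  "series": [
    [0.02,[0,0,0.015],[0,0,0]],
    [0.02,[0,0,0.03],[0,0,0]],
    [0.02,[0,0,0.045],[0,0,0]],
    [0.02,[0,0,0.055],[0,0,0]],
    [0.02,[0,0,0.055],[0,0,0]]
  ]
}}

```text
time: 7.22
tool_pos: [0.5301, 0.3708, 0.0755]
ee_rot: [-3.14, -0.002, 2.898]
wrist_force: [0.2, -0.0, -3.7]
width: 0.03
finger_force: 30.0
```

```bash
python3 - <<'E'
from h import *
st(); plan([.531,.372,.0525],2.9)
E
```

```text
7.22 [0.5301 0.3708 0.0755] [-3.140e+00 -2.000e-03  2.898e+00] w 0.03 ff 30.0 F [ 0.2 -0.  -3.7]
shift [-0.0007, 0.0014, 0.023] turn [-0.002, -0.002, -0.002] rows 1.0
```

>>> {"api": "drive_tool", "payload": {
  "series": [
    [0.02,[-0.0005,0.001,0.006],[0,0,0]],
    [0.02,[-0.0005,0.001,0.012],[0,0,0]],
    [0.02,[-0.0005,0.001,0.018],[0,0,0]],
    [0.02,[-0.0005,0.001,0.022],[0,0,0]],
    [0.02,[-0.0005,0.001,0.023],[0,0,0]]
  ]
}}

```text
time: 7.85
tool_pos: [0.5307, 0.3728, 0.0536]
ee_rot: [-3.141, -0.001, 2.9]
wrist_force: [-0.5, 0.2, -3.6]
width: 0.0311
finger_force: 3.0
```

>>> {"api": "drive_tool", "payload": {
  "series": [
    [0.02,[0,0,0.001],[0,0,0]],
    [0.02,[0,0,0.001],[0,0,0]],
    [0.06,[0,0,0.001],[0,0,0]],
    [0.07,[0,0,0.001],[0,0,0]],
    [0.07,[0,0,0.001],[0,0,0]]
  ]
}}

```text
time: 8.48
tool_pos: [0.5315, 0.3731, 0.0536]
ee_rot: [3.14, 0.001, 2.9]
wrist_force: [-0.5, -0.5, 0.5]
width: 0.0557
finger_force: 0.0
```

>>> {"api": "drive_tool", "payload": {
  "series": [
    [0.07,[0,0,-0.03],[0,0,0]],
    [0.07,[0,0,-0.09],[0,0,0]],
    [0.07,[0,0,-0.15],[0,0,0]],
    [0.05,[0,0,-0.2],[0,0,0]],
    [0.05,[0,0,-0.2],[0,0,0]]
  ]
}}

```text
time: 9.1
tool_pos: [0.533, 0.374, 0.2603]
ee_rot: [3.132, 0.009, 2.9]
wrist_force: [1.2, -0.1, -0.2]
width: 0.0536
finger_force: 0.0
```

```bash
python3 - <<'E'
from h import *
st(); w,c=snap('wrist'); np.savez('w2.npz',w=w,**c)
t,tc=snap('top')
cv2.imwrite('pics/m2.png',np.hstack([cv2.resize(w,(400,300)),cv2.resize(t[60:360,60:360],(300,300))]))
plan([.60,.10,.25],2.9)
E
```

```text
9.1 [0.533  0.374  0.2603] [3.132 0.009 2.9  ] w 0.0536 ff 0.0 F [ 1.2 -0.1 -0.2]
shift [-0.1322, -0.2485, 0.0032] turn [0.001, 0.001, -0.0] rows 5.0
```

View pics/m2.png

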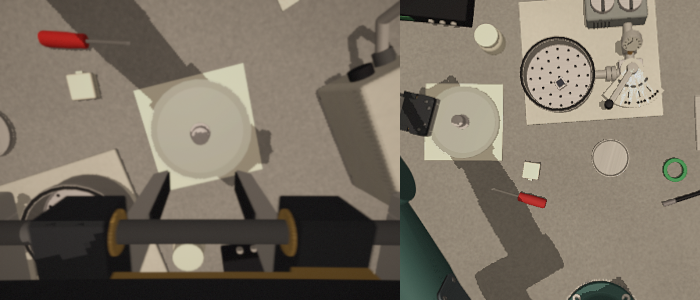

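```bash
python3 - <<'E'
from h import *
t=imaging.get_calibration('top'); print('chip',onz(t,[220,142.5],.05))
c={k:v for k,v in np.load('w2.npz').items()}
print('lid knob',onz(c,np.array([200.5,132])*1.28,.057))
plan([.6,.10,.24],2.9)
E
```

```text
chip [0.63149058 0.10542313 0.05      ]
lid knob [0.52460564 0.37462793 0.057     ]
shift [-0.1322, -0.2486, 0.0132] turn [0.001, 0.001, -0.0] rows 5.0
```

>>> {"api": "drive_tool", "payload": {
  "series": [
    [0.05,[-0.033,-0.062,0],[0,0,0]],
    [0.05,[-0.066,-0.124,0],[0,0,0]],
    [0.05,[-0.1,-0.187,0.0],[0,0,0]],
    [0.05,[-0.125,-0.235,0.003],[0,0,0]],
    [0.05,[-0.132,-0.248,0.003],[0,0,0]]
  ]
}}

```text
time: 9.82
tool_pos: [0.5991, 0.097, 0.2463]
ee_rot: [-3.139, -0.005, 2.896]
wrist_force: [0.7, 0.2, -0.1]
width: 0.0497
finger_force: 0.0
```

>>> {"api": "drive_tool", "payload": {
  "series": [
    [0.05,[0,0,0],[0,0,0]],
    [0.05,[0,0,0],[0,0,0]]
  ]
}}

```text
time: 10.07
tool_pos: [0.599, 0.1011, 0.248]
ee_rot: [-3.141, -0.003, 2.9]
wrist_force: [0.4, 0.6, -0.4]
width: 0.0501
finger_force: 0.0
```

```bash
python3 - <<'E'
from h import *
st(); w,c=snap('wrist'); np.savez('w3.npz',w=w,**c)
cv2.imwrite('pics/w3.png',cv2.resize(w[60:320,80:430],(800,594),interpolation=cv2.INTER_CUBIC))
E
```

```text
10.07 [0.599  0.1011 0.248 ] [-3.141e+00 -3.000e-03  2.900e+00] w 0.0501 ff 0.0 F [ 0.4  0.6 -0.4]
```

View pics/w3.png

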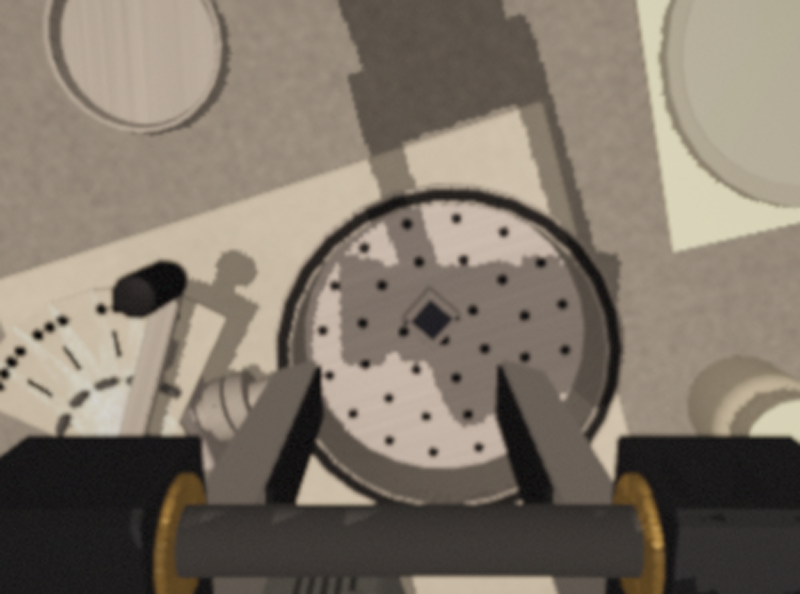

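```bash
cat >> h.py <<'E'
def chips(w,c,z,area=(30,2000),thr=70,roi=None):
    """dark chip squares -> world centre, yaw of sides (mod pi/2), side lengths"""
    g=cv2.cvtColor(cv2.resize(w,None,fx=4,fy=4,interpolation=cv2.INTER_CUBIC),cv2.COLOR_BGR2GRAY); out=[]
    for k in cv2.findContours((g<thr).astype('uint8'),cv2.RETR_EXTERNAL,cv2.CHAIN_APPROX_NONE)[0]:
        if not area[0]*16<cv2.contourArea(k)<area[1]*16: continue
        P=np.array([onz(c,(q+.5)/4-.5,z)[:2] for q in k[::max(1,len(k)//60),0,:]])
        (x,y),(a,b),_=r=cv2.minAreaRect((P*1e4).astype('float32')); e=cv2.boxPoints(r); d=e[1]-e[0]
        if .5<a/(b+1e-9)<2 and 80<a<300 and 80<b<300: out.append((x/1e4,y/1e4,np.arctan2(d[1],d[0])%(np.pi/2),a/1e4,b/1e4))
    return np.round(out,4)
E
python3 - <<'E'
from h import *
c={k:v for k,v in np.load('w3.npz').items()}
C=lambda U,V: np.array([(U+.5)*350/800-.5+80,(V+.5)*260/594-.5+60])
print(chips(c['w'],c,.05)); print('man',onz(c,C(432,320),.05))
for z,(a,b,cc,d) in [(.078,[(290,340),(618,340),(447,190),(447,505)])]:
    print('rim',[np.round(onz(c,C(*p),z),4) for p in (a,b,cc,d)])
E
```

```text
[[0.6316 0.1062 0.6233 0.017  0.017 ]]
man [0.6317762  0.10649872 0.05      ]
rim [array([0.6168, 0.0283, 0.078 ]), array([0.6601, 0.2043, 0.078 ]), array([0.5579, 0.1311, 0.078 ]), array([0.736 , 0.0898, 0.078 ])]
```

```bash
python3 - <<'E'
from h import *
plan([.6316,.1062,.13],2.194)
E
```

```text
shift [-0.0307, 0.0122, 0.1185] turn [-0.001, -0.002, 0.707] rows 4.0
```

>>> {"api": "drive_tool", "payload": {
  "series": [
    [0.05,[-0.01,0.004,0.03],[0,0,0.18]],
    [0.05,[-0.02,0.008,0.06],[0,0,0.36]],
    [0.05,[-0.03,0.012,0.09],[0,0,0.54]],
    [0.05,[-0.0307,0.0122,0.11],[0,0,0.707]],
    [0.05,[-0.0307,0.0122,0.1185],[0,0,0.707]]
  ]
}}

```text
time: 10.75
tool_pos: [0.6312, 0.1066, 0.1292]
ee_rot: [-3.139, -0.002, 2.197]
wrist_force: [0.5, -0.5, 0.3]
width: 0.0498
finger_force: 0.0
```

>>> {"api": "drive_tool", "payload": {
  "series": [
    [0.045,[0,0,0],[0,0,0]],
    [0.045,[0,0,0],[0,0,0]]
  ]
}}

```text
time: 11.0
tool_pos: [0.633, 0.1055, 0.1329]
ee_rot: [3.139, 0.001, 2.195]
wrist_force: [0.7, -0.3, 0.2]
width: 0.045
finger_force: 0.0
```

```bash
python3 - <<'E'
from h import *
st(); plan([.6316,.1062,.0615],2.194)
w,c=snap('wrist'); print(chips(w,c,.05))
E
```

```text
11.0 [0.633  0.1055 0.1329] [3.139e+00 1.000e-03 2.195e+00] w 0.045 ff 0.0 F [ 0.7 -0.3  0.2]
shift [0.0015, -0.0009, 0.0714] turn [0.002, 0.001, 0.001] rows 2.0
[]
```

>>> {"api": "drive_tool", "payload": {
  "series": [
    [0.045,[0.001,-0.0009,0.02],[0,0,0]],
    [0.045,[0.0015,-0.0009,0.04],[0,0,0]],
    [0.045,[0.0015,-0.0009,0.055],[0,0,0]],
    [0.045,[0.0015,-0.0009,0.064],[0,0,0]],
    [0.045,[0.0015,-0.0009,0.064],[0,0,0]]
  ]
}}

```text
time: 11.68
tool_pos: [0.6304, 0.1056, 0.0663]
ee_rot: [-3.14, -0.001, 2.193]
wrist_force: [0.8, -0.4, -0.9]
width: 0.0449
finger_force: 0.0
```

>>> {"api": "drive_tool", "payload": {
  "series": [
    [0.045,[0,0,0.003],[0,0,0]],
    [0.045,[0,0,0.003],[0,0,0]]
  ]
}}

```text
time: 11.92
tool_pos: [0.6312, 0.1057, 0.0649]
ee_rot: [3.141, 0.0, 2.193]
wrist_force: [-0.1, -0.1, 0.2]
width: 0.045
finger_force: 0.0
```

>>> {"api": "drive_tool", "payload": {
  "series": [
    [0.045,[0,0,0.003],[0,0,0]],
    [0.015,[0,0,0.003],[0,0,0]],
    [0.015,[0,0,0.003],[0,0,0]],
    [0.015,[0,0,0.003],[0,0,0]],
    [0.015,[0,0,0.003],[0,0,0]]
  ]
}}

```text
time: 12.55
tool_pos: [0.6309, 0.1057, 0.0615]
ee_rot: [3.141, 0.0, 2.193]
wrist_force: [0.4, 0.0, 0.2]
width: 0.0154
finger_force: 0.0
```

>>> {"api": "drive_tool", "payload": {
  "series": [
    [0.015,[0,0,-0.01],[0,0,0]],
    [0.015,[0,0,-0.03],[0,0,0]],
    [0.015,[0,0,-0.05],[0,0,0]],
    [0.015,[0,0,-0.07],[0,0,0]],
    [0.015,[0,0,-0.07],[0,0,0]]
  ]
}}

```text
time: 13.18
tool_pos: [0.6328, 0.1059, 0.1356]
ee_rot: [3.135, 0.004, 2.193]
wrist_force: [0.4, 0.8, 0.4]
width: 0.0152
finger_force: 0.0
```

```bash
python3 - <<'E'
from h import *
st(); plan([.434,-.027,.13]); 
E
```

```text
13.18 [0.6328 0.1059 0.1356] [3.135 0.004 2.193] w 0.0152 ff 0.0 F [0.4 0.8 0.4]
shift [0.0079, -0.239, 0.0041] turn [0.006, 0.004, 0.0] rows 4.0
```

```bash
python3 - <<'E'
from h import *
st(); w,c=snap('wrist'); np.savez('w4.npz',w=w,**c)
cv2.imwrite('pics/w4.png',cv2.resize(w,(640,480),interpolation=cv2.INTER_CUBIC))
for p in ([.6316,.1062,.05],[.6328,.1059,.111],[.6328,.1059,.05]): print((proj(c,p)+.5)*1.25-.5)
E
```

```text
13.18 [0.6328 0.1059 0.1356] [3.135 0.004 2.193] w 0.0152 ff 0.0 F [0.4 0.8 0.4]
[[321.86982211 245.64384511]]
[[323.41793397 272.30888914]]
[[322.92358144 246.84433384]]
```

View pics/w4.png

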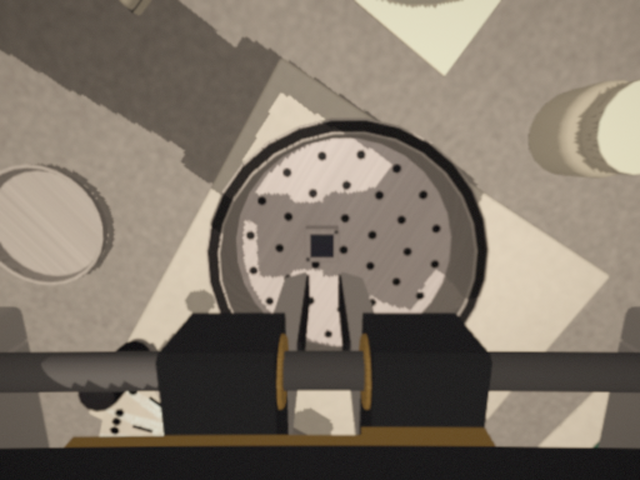

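```bash
python3 - <<'E'
from h import *
L=lambda f:{k:v for k,v in np.load(f).items()}
t=imaging.get_calibration('top'); c3,c4,c2=L('w3.npz'),L('w4.npz'),L('w2.npz')
C=lambda U,V: np.array([(U+.5)*350/800-.5+80,(V+.5)*260/594-.5+60])
u4=(np.array([322,245])+.5)/1.25-.5
print(tri([t,c3,c4],[np.array([220,142.5]),C(432,320),u4])); print(tri([c3,c4],[C(432,320),u4]))
print(c3['position'],c4['position'])
print(onz(c4,u4,.05), chips(c4['w'],c4,.05))
E
```

```text
(array([0.63178033, 0.10632959, 0.0485351 ]), np.float64(0.18189610136011128))
(array([0.63146106, 0.10664906, 0.05027933]), np.float64(0.12345489188996614))
[0.53366269 0.11653344 0.42783595] [0.59213899 0.1604534  0.31492921]
[0.63138693 0.10666775 0.05      ] [[0.6313 0.1061 0.6203 0.0167 0.0169]]
```

```bash
python3 - <<'E'
from h import *
s=imaging.get_calibration('scene')
R=Ro.from_euler('xyz',[-3.139,0,2.755]).as_matrix()
for d in (0,.0125,.025):
  print(d,[np.round((proj(s,np.array([.207,.509,.2035])+R@[0,y,d])+.5)*1.5625-.5,1).tolist() for y in (-.047,.047)])
im=cv2.imread('pics/s0.png')[60:210,630:800]
j,_=snap('scene')
q=robot.get_obs(); R=Ro.from_euler('xyz',q['ee_rot']).as_matrix()
for d in (0,.0125,.025): print(d,[np.round((proj(s,q['tool_pos']+R@[0,y,d])[0]-[200,110])*6,0).tolist() for y in (-.008,.008)])
b=cv2.resize(j[110:210,200:266],(396,600),interpolation=cv2.INTER_CUBIC)
cv2.imwrite('pics/f.png',np.hstack([cv2.resize(im,(400,353),interpolation=cv2.INTER_CUBIC),b[:353]]) if 0 else np.hstack([np.vstack([cv2.resize(im,(400,353)),np.zeros((247,400,3),'uint8')]),b]))
E
```

```text
0 [[[669.1, 160.3]], [[722.6, 171.3]]]
0.0125 [[[667.2, 166.5]], [[720.2, 177.6]]]
0.025 [[[665.2, 172.6]], [[717.9, 183.8]]]
0 [[600.0, 553.0], [625.0, 578.0]]
0.0125 [[597.0, 580.0], [621.0, 604.0]]
0.025 [[594.0, 606.0], [618.0, 630.0]]
```

View pics/f.png

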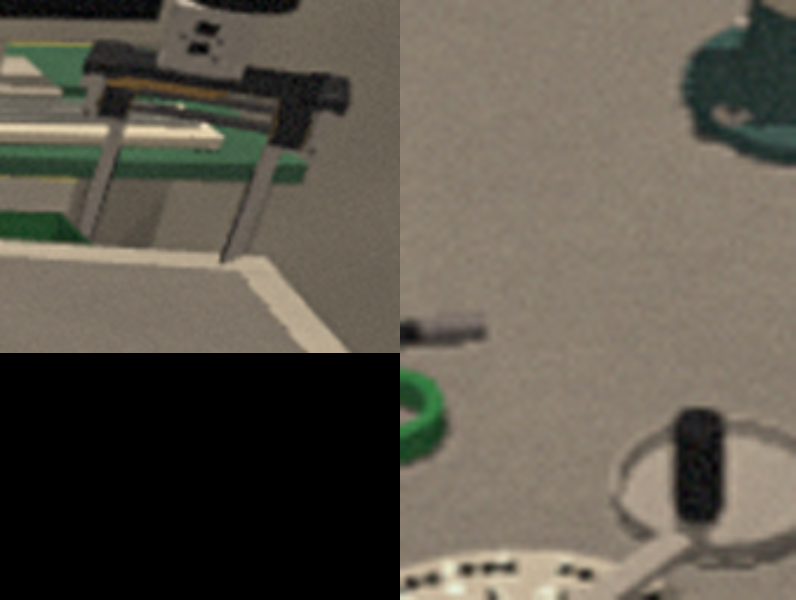

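```bash
python3 - <<'E'
from h import *
plan([.6314,.1063,.050],2.193)
E
```

```text
shift [0.0004, 0.0005, 0.0821] turn [0.001, 0.001, -0.0] rows 2.0
```

>>> {"api": "drive_tool", "payload": {
  "series": [
    [0.045,[0.0,0,0.01],[0,0,0]],
    [0.045,[0,0,0.03],[0,0,0]],
    [0.045,[0,0,0.05],[0,0,0]],
    [0.045,[0,0,0.07],[0,0,0]],
    [0.045,[0,0,0.075],[0,0,0]]
  ]
}}

```text
time: 13.9
tool_pos: [0.6291, 0.1055, 0.053]
ee_rot: [-3.137, -0.003, 2.193]
wrist_force: [-0.4, -0.2, -0.2]
width: 0.0449
finger_force: 0.0
```

>>> {"api": "drive_tool", "payload": {
  "series": [
    [0.045,[0.0,0,0.004],[0,0,0]],
    [0.045,[0,0,0.008],[0,0,0]],
    [0.045,[0,0,0.012],[0,0,0]],
    [0.045,[0,0,0.012],[0,0,0]]
  ]
}}

```text
time: 14.4
tool_pos: [0.6308, 0.1056, 0.0443]
ee_rot: [3.142, -0.0, 2.193]
wrist_force: [-0.6, -0.0, -0.1]
width: 0.0451
finger_force: 0.0
```

>>> {"api": "drive_tool", "payload": {
  "series": [
    [0.045,[0.0,0,0.0025],[0,0,0]],
    [0.02,[0,0,0.0025],[0,0,0]],
    [0.015,[0,0,0.0025],[0,0,0]],
    [0.015,[0,0,0.0025],[0,0,0]],
    [0.015,[0,0,0.0025],[0,0,0]]
  ]
}}

```text
time: 15.02
tool_pos: [0.631, 0.1057, 0.042]
ee_rot: [3.141, 0.0, 2.193]
wrist_force: [-0.0, -0.0, -0.5]
width: 0.0256
finger_force: 30.0
```

>>> {"api": "drive_tool", "payload": {
  "series": [
    [0.015,[0.0,0,-0.012],[0,0,0]],
    [0.015,[0,0,-0.04],[0,0,0]],
    [0.015,[0,0,-0.075],[0,0,0]],
    [0.015,[0,0,-0.11],[0,0,0]],
    [0.015,[0,0,-0.11],[0,0,0]]
  ]
}}

```text
time: 15.65
tool_pos: [0.6333, 0.1059, 0.1571]
ee_rot: [3.134, 0.005, 2.193]
wrist_force: [0.3, -0.5, -0.7]
width: 0.0255
finger_force: 30.0
```

```bash
python3 - <<'E'
from h import *
st(); plan([.434,-.027,.10],2.193)
E
```

```text
15.65 [0.6333 0.1059 0.1571] [3.134 0.005 2.193] w 0.0255 ff 30.0 F [ 0.3 -0.5 -0.7]
shift [0.0084, -0.2398, 0.0551] turn [0.008, 0.005, -0.0] rows 4.0
```

>>> {"api": "drive_tool", "payload": {
  "series": [
    [0.015,[0.002,-0.05,0],[0,0,0]],
    [0.015,[0.004,-0.1,0],[0,0,0]],
    [0.015,[0.006,-0.16,0.01],[0,0,0]],
    [0.015,[0.008,-0.21,0.03],[0,0,0]],
    [0.015,[0.008,-0.238,0.05],[0,0,0]]
  ]
}}

```text
time: 16.27
tool_pos: [0.43, -0.0272, 0.0999]
ee_rot: [-3.14, -0.001, 2.192]
wrist_force: [0.9, -0.1, 0.0]
width: 0.0255
finger_force: 30.0
```

>>> {"api": "drive_tool", "payload": {
  "series": [
    [0.015,[0,0,0.02],[0,0,0]],
    [0.015,[0,0,0.04],[0,0,0]],
    [0.015,[0,0,0.055],[0,0,0]],
    [0.015,[0,0,0.065],[0,0,0]],
    [0.015,[0,0,0.065],[0,0,0]]
  ]
}}

```text
time: 16.9
tool_pos: [0.4321, -0.0263, 0.0359]
ee_rot: [-3.14, -0.002, 2.193]
wrist_force: [0.3, -1.0, -0.2]
width: 0.0255
finger_force: 30.0
```

```bash
python3 - <<'E'
from h import *
st(); plan([.434,-.027,.0135],2.193)
E
```

```text
16.9 [ 0.4321 -0.0263  0.0359] [-3.140e+00 -2.000e-03  2.193e+00] w 0.0255 ff 30.0 F [ 0.3 -1.  -0.2]
shift [-0.0017, 0.0011, 0.0224] turn [-0.001, -0.002, 0.0] rows 1.0
```

>>> {"api": "drive_tool", "payload": {
  "series": [
    [0.015,[-0.001,0.001,0.007],[0,0,0]],
    [0.015,[-0.001,0.001,0.014],[0,0,0]],
    [0.015,[-0.001,0.001,0.019],[0,0,0]],
    [0.015,[-0.001,0.001,0.021],[0,0,0]],
    [0.015,[-0.001,0.001,0.022],[0,0,0]]
  ]
}}

```text
time: 17.52
tool_pos: [0.4342, -0.0267, 0.0148]
ee_rot: [3.142, -0.0, 2.193]
wrist_force: [0.6, -1.2, -0.4]
width: 0.0257
finger_force: 30.0
```

>>> {"api": "drive_tool", "payload": {
  "series": [
    [0.015,[0,0,0.0015],[0,0,0]],
    [0.015,[0,0,0.0015],[0,0,0]],
    [0.03,[0,0,0.0015],[0,0,0]],
    [0.045,[0,0,0.0015],[0,0,0]],
    [0.045,[0,0,0.0015],[0,0,0]]
  ]
}}

```text
time: 18.15
tool_pos: [0.4343, -0.0268, 0.0135]
ee_rot: [3.141, 0.0, 2.193]
wrist_force: [0.6, -0.2, -0.4]
width: 0.0439
finger_force: 0.0
```

>>> {"api": "drive_tool", "payload": {
  "series": [
    [0.045,[0,0,-0.015],[0,0,0]],
    [0.045,[0,0,-0.05],[0,0,0]],
    [0.045,[0,0,-0.11],[0,0,0]],
    [0.045,[0,0,-0.17],[0,0,0]],
    [0.045,[0,0,-0.2],[0,0,0]]
  ]
}}

```text
time: 18.77
tool_pos: [0.4355, -0.027, 0.2189]
ee_rot: [3.136, 0.006, 2.193]
wrist_force: [1.0, -0.1, -0.5]
width: 0.0451
finger_force: 0.0
```

```bash
python3 - <<'E'
from h import *
st(); w,c=snap('wrist'); np.savez('w5.npz',w=w,**c); print(chips(w,c,.02))
plan([.54,-.34,.24],2.9); plan([.54,-.34,.24],2.193)
E
```

```text
18.77 [ 0.4355 -0.027   0.2189] [3.136 0.006 2.193] w 0.0451 ff 0.0 F [ 1.  -0.1 -0.5]
[[ 0.434  -0.0271  0.621   0.016   0.0162]]
shift [-0.3144, -0.0984, -0.0158] turn [0.005, 0.012, -0.707] rows 6.0
shift [-0.3144, -0.0984, -0.0158] turn [0.009, 0.01, -0.0] rows 6.0
```

>>> {"api": "drive_tool", "payload": {
  "series": [
    [0.045,[-0.055,-0.018,-0.01],[0,0,0]],
    [0.045,[-0.11,-0.035,-0.02],[0,0,0]],
    [0.045,[-0.17,-0.053,-0.02],[0,0,0]],
    [0.045,[-0.225,-0.07,-0.02],[0,0,0]],
    [0.045,[-0.28,-0.088,-0.02],[0,0,0]]
  ]
}}

```text
time: 19.45
tool_pos: [0.526, -0.3073, 0.2333]
ee_rot: [3.141, -0.0, 2.193]
wrist_force: [1.3, -0.6, 0.8]
width: 0.0451
finger_force: 0.0
```

>>> {"api": "drive_tool", "payload": {
  "series": [
    [0.045,[-0.03,-0.01,0],[0,0,-0.18]],
    [0.045,[-0.034,-0.01,0],[0,0,-0.36]],
    [0.045,[-0.034,-0.01,0],[0,0,-0.54]],
    [0.045,[-0.034,-0.01,0],[0,0,-0.7]],
    [0.045,[-0.034,-0.01,0],[0,0,-0.7]]
  ]
}}

```text
time: 20.08
tool_pos: [0.5373, -0.339, 0.2331]
ee_rot: [3.141, -0.0, 2.891]
wrist_force: [-1.4, 0.2, 0.4]
width: 0.0451
finger_force: 0.0
```

```bash
python3 - <<'E'
from h import *
st(); w,c=snap('wrist'); np.savez('w6.npz',w=w,**c); print(chips(w,c,.019))
cv2.imwrite('pics/w6.png',cv2.resize(w[:300],(800,469),interpolation=cv2.INTER_CUBIC))
E
```

```text
20.07 [ 0.5373 -0.339   0.2331] [ 3.141 -0.     2.891] w 0.0451 ff 0.0 F [-1.4  0.2  0.4]
[[ 0.8332 -0.0283  1.5107  0.0239  0.0176]
 [ 0.5435 -0.4023  1.4098  0.0145  0.0134]
 [ 0.5414 -0.3043  0.0166  0.0165  0.0166]
 [ 0.4345 -0.0268  0.6067  0.0157  0.0165]]
```

View pics/w6.png

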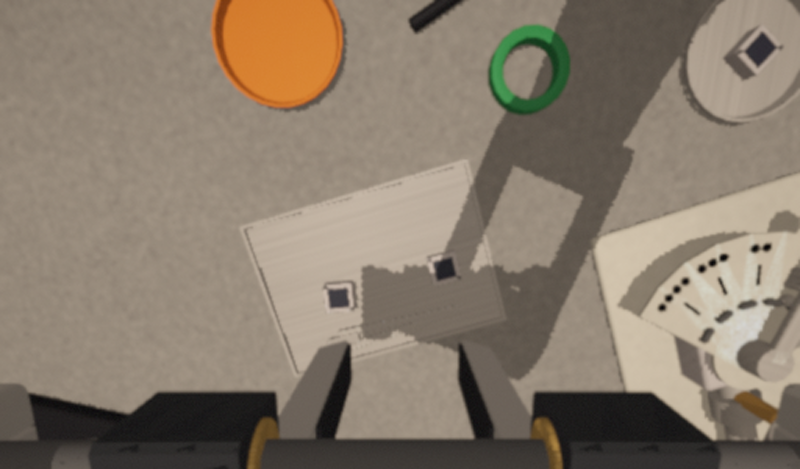

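```bash
python3 - <<'E'
from h import *
plan([.5414,-.3043,.06],3.158)
E
```

```text
shift [0.0047, 0.0345, 0.1732] turn [0.0, -0.0, -0.268] rows 3.0
```

>>> {"api": "drive_tool", "payload": {
  "series": [
    [0.05,[0.002,0.015,0.04],[0,0,-0.13]],
    [0.05,[0.0047,0.0345,0.085],[0,0,-0.268]],
    [0.05,[0.0047,0.0345,0.13],[0,0,-0.268]],
    [0.05,[0.0047,0.0345,0.16],[0,0,-0.268]],
    [0.05,[0.0047,0.0345,0.173],[0,0,-0.268]]
  ]
}}

```text
time: 20.75
tool_pos: [0.5403, -0.3035, 0.0579]
ee_rot: [3.139, -0.003, -3.124]
wrist_force: [0.1, 0.0, -0.1]
width: 0.0498
finger_force: 0.0
```

>>> {"api": "drive_tool", "payload": {
  "series": [
    [0.05,[0,0,0],[0,0,0]],
    [0.05,[0,0,0],[0,0,0]]
  ]
}}

```text
time: 21.0
tool_pos: [0.5425, -0.3053, 0.0624]
ee_rot: [-3.14, 0.003, -3.123]
wrist_force: [-0.5, 1.0, -0.9]
width: 0.0501
finger_force: 0.0
```

```bash
python3 - <<'E'
from h import *
st(); w,c=snap('wrist'); print(chips(w,c,.019)); plan([.5414,-.3043,.011],3.158)
E
```

```text
21.0 [ 0.5425 -0.3053  0.0624] [-3.140e+00  3.000e-03 -3.123e+00] w 0.0501 ff 0.0 F [-0.5  1.  -0.9]
[[ 0.5412 -0.3044  0.0116  0.0175  0.0172]
 [ 0.5433 -0.4022  1.4064  0.0164  0.0161]]
shift [0.0013, 0.0011, 0.0516] turn [-0.002, 0.003, 0.002] rows 1.0
```

>>> {"api": "drive_tool", "payload": {
  "series": [
    [0.05,[0.001,0.001,0.015],[0,0,0]],
    [0.05,[0.001,0.001,0.03],[0,0,0]],
    [0.05,[0.001,0.001,0.042],[0,0,0]],
    [0.05,[0.001,0.001,0.049],[0,0,0]],
    [0.05,[0.001,0.001,0.05],[0,0,0]]
  ]
}}

```text
time: 21.68
tool_pos: [0.54, -0.3031, 0.0093]
ee_rot: [3.14, -0.001, -3.122]
wrist_force: [0.4, -0.2, 0.6]
width: 0.0502
finger_force: 0.0
```

>>> {"api": "drive_tool", "payload": {
  "series": [
    [0.05,[0,0,0.001],[0,0,0]],
    [0.02,[0,0,0.001],[0,0,0]],
    [0.015,[0,0,0.001],[0,0,0]],
    [0.015,[0,0,0.001],[0,0,0]],
    [0.015,[0,0,0.001],[0,0,0]]
  ]
}}

```text
time: 22.3
tool_pos: [0.5406, -0.3036, 0.0097]
ee_rot: [-3.141, 0.001, -3.122]
wrist_force: [-1.3, -0.3, 0.8]
width: 0.0254
finger_force: 30.0
```

>>> {"api": "drive_tool", "payload": {
  "series": [
    [0.015,[0,0,-0.015],[0,0,0]],
    [0.015,[0,0,-0.05],[0,0,0]],
    [0.015,[0,0,-0.1],[0,0,0]],
    [0.015,[0,0,-0.16],[0,0,0]],
    [0.015,[0,0,-0.19],[0,0,0]]
  ]
}}

```text
time: 22.92
tool_pos: [0.5416, -0.3042, 0.2054]
ee_rot: [-3.137, 0.006, -3.122]
wrist_force: [-0.0, -0.9, -1.0]
width: 0.0254
finger_force: 30.0
```

```bash
python3 - <<'E'
from h import *
st(); plan([.625,.112,.19])
E
```

```text
22.93 [ 0.5416 -0.3042  0.2054] [-3.137  0.006 -3.122] w 0.0254 ff 30.0 F [-0.  -0.9 -1. ]
shift [-0.0913, 0.4146, 0.0141] turn [-0.004, 0.006, -0.0] rows 7.0
```

>>> {"api": "drive_tool", "payload": {
  "series": [
    [0.015,[-0.012,0.05,0],[0,0,0]],
    [0.015,[-0.024,0.11,0],[0,0,0]],
    [0.015,[-0.036,0.165,0],[0,0,0]],
    [0.015,[-0.048,0.22,0],[0,0,0]],
    [0.015,[-0.06,0.275,0],[0,0,0]]
  ]
}}

```text
time: 23.55
tool_pos: [0.5953, -0.0256, 0.2006]
ee_rot: [-3.141, 0.002, -3.122]
wrist_force: [-0.0, -0.1, -1.0]
width: 0.0256
finger_force: 30.0
```

>>> {"api": "drive_tool", "payload": {
  "series": [
    [0.015,[-0.012,0.055,0],[0,0,0]],
    [0.015,[-0.024,0.105,0],[0,0,0]],
    [0.015,[-0.031,0.135,0.01],[0,0,0]],
    [0.015,[-0.031,0.139,0.03],[0,0,0]],
    [0.015,[-0.031,0.139,0.05],[0,0,0]]
  ]
}}

```text
time: 24.18
tool_pos: [0.6236, 0.1133, 0.15]
ee_rot: [3.141, 0.001, -3.121]
wrist_force: [-0.7, 0.4, -0.6]
width: 0.0258
finger_force: 30.0
```

```bash
python3 - <<'E'
from h import *
st(); plan([.625,.112,.0407],-3.13)
E
```

```text
24.18 [0.6236 0.1133 0.15  ] [ 3.141e+00  1.000e-03 -3.121e+00] w 0.0258 ff 30.0 F [-0.7  0.4 -0.6]
shift [-0.0012, -0.0013, 0.1093] turn [0.0, 0.001, 0.009] rows 2.0
```

>>> {"api": "drive_tool", "payload": {
  "series": [
    [0.015,[-0.001,-0.001,0.02],[0,0,0]],
    [0.015,[-0.001,-0.001,0.045],[0,0,0]],
    [0.015,[-0.001,-0.001,0.07],[0,0,0]],
    [0.015,[-0.001,-0.001,0.088],[0,0,0]],
    [0.015,[-0.001,-0.001,0.095],[0,0,0]]
  ]
}}

```text
time: 24.8
tool_pos: [0.6238, 0.111, 0.0531]
ee_rot: [-3.142, -0.002, -3.123]
wrist_force: [-0.6, 0.4, -0.4]
width: 0.0255
finger_force: 30.0
```

>>> {"api": "drive_tool", "payload": {
  "series": [
    [0.015,[0,0,0.003],[0,0,0]],
    [0.015,[0,0,0.006],[0,0,0]],
    [0.015,[0,0,0.009],[0,0,0]],
    [0.015,[0,0,0.011],[0,0,0]],
    [0.015,[0,0,0.011],[0,0,0]]
  ]
}}

```text
time: 25.42
tool_pos: [0.6244, 0.1112, 0.0433]
ee_rot: [3.142, -0.0, -3.122]
wrist_force: [-0.2, 0.7, -0.5]
width: 0.0257
finger_force: 30.0
```

>>> {"api": "drive_tool", "payload": {
  "series": [
    [0.015,[0,0,0.0015],[0,0,0]],
    [0.015,[0,0,0.0025],[0,0,0]],
    [0.015,[0,0,0.0025],[0,0,0]],
    [0.03,[0,0,0.0025],[0,0,0]],
    [0.045,[0,0,0.0025],[0,0,0]]
  ]
}}

```text
time: 26.05
tool_pos: [0.6245, 0.1112, 0.041]
ee_rot: [3.142, 0.0, -3.122]
wrist_force: [-0.2, -0.1, 0.7]
width: 0.0368
finger_force: 0.0
```

>>> {"api": "drive_tool", "payload": {
  "series": [
    [0.045,[0,0,-0.01],[0,0,0]],
    [0.045,[0,0,-0.04],[0,0,0]],
    [0.045,[0,0,-0.09],[0,0,0]],
    [0.045,[0,0,-0.14],[0,0,0]],
    [0.045,[0,0,-0.16],[0,0,0]]
  ]
}}

```text
time: 26.68
tool_pos: [0.6261, 0.1114, 0.2068]
ee_rot: [3.141, 0.008, -3.122]
wrist_force: [-0.1, -0.4, 0.3]
width: 0.0443
finger_force: 0.0
```

```bash
python3 - <<'E'
from h import *
st(); w,c=snap('wrist'); print(chips(w,c,.05)); plan([.543,-.39,.2],2.98)
E
```

```text
26.68 [0.6261 0.1114 0.2068] [ 3.141  0.008 -3.122] w 0.0443 ff 0.0 F [-0.1 -0.4  0.3]
[[ 0.625   0.1105  0.019   0.0164  0.017 ]
 [ 0.4437 -0.0161  0.6431  0.0144  0.0141]]
shift [0.0935, -0.4998, 0.0071] turn [0.002, 0.011, 0.181] rows 9.0
```

>>> {"api": "drive_tool", "payload": {
  "series": [
    [0.045,[0.01,-0.055,0],[0,0,0]],
    [0.045,[0.021,-0.11,0],[0,0,0]],
    [0.045,[0.031,-0.17,0],[0,0,0]],
    [0.045,[0.042,-0.23,0],[0,0,0]],
    [0.045,[0.052,-0.285,0],[0,0,0]]
  ]
}}

```text
time: 27.35
tool_pos: [0.5771, -0.1766, 0.2006]
ee_rot: [3.141, -0.0, -3.123]
wrist_force: [0.6, 0.2, -0.1]
width: 0.0452
finger_force: 0.0
```

>>> {"api": "drive_tool", "payload": {
  "series": [
    [0.05,[0.01,-0.055,0],[0,0,0.05]],
    [0.05,[0.02,-0.11,0],[0,0,0.1]],
    [0.05,[0.031,-0.165,0.02],[0,0,0.181]],
    [0.05,[0.041,-0.205,0.04],[0,0,0.181]],
    [0.05,[0.041,-0.215,0.06],[0,0,0.181]]
  ]
}}

```text
time: 27.98
tool_pos: [0.5398, -0.3928, 0.1393]
ee_rot: [3.141, -0.001, 2.976]
wrist_force: [1.0, 0.2, -0.7]
width: 0.0501
finger_force: 0.0
```

>>> {"api": "drive_tool", "payload": {
  "series": [
    [0.05,[0,0,0],[0,0,0]],
    [0.05,[0,0,0],[0,0,0]]
  ]
}}

```text
time: 28.22
tool_pos: [0.542, -0.3891, 0.1416]
ee_rot: [3.141, 0.001, 2.982]
wrist_force: [-0.8, -0.7, 0.8]
width: 0.0499
finger_force: 0.0
```

```bash
python3 - <<'E'
from h import *
st(); w,c=snap('wrist'); r=chips(w,c,.019); print(r); plan([.5433,-.4022,.06],2.977)
E
```

```text
28.23 [ 0.542  -0.3891  0.1416] [3.141e+00 1.000e-03 2.982e+00] w 0.0499 ff 0.0 F [-0.8 -0.7  0.8]
[[ 0.5436 -0.4029  1.4106  0.0169  0.0166]]
shift [-0.003, -0.0126, 0.0823] turn [-0.001, 0.002, 0.005] rows 2.0
```

>>> {"api": "drive_tool", "payload": {
  "series": [
    [0.05,[-0.003,-0.013,0.03],[0,0,0]],
    [0.05,[-0.003,-0.013,0.065],[0,0,0]],
    [0.05,[-0.003,-0.013,0.095],[0,0,0]],
    [0.05,[-0.003,-0.013,0.115],[0,0,0]],
    [0.05,[-0.003,-0.013,0.122],[0,0,0]]
  ]
}}

```text
time: 28.9
tool_pos: [0.5422, -0.4028, 0.0184]
ee_rot: [3.141, -0.001, 2.981]
wrist_force: [0.0, -0.1, 0.3]
width: 0.0501
finger_force: 0.0
```

>>> {"api": "drive_tool", "payload": {
  "series": [
    [0.05,[0,0,0.004],[0,0,0]],
    [0.05,[0,0,0.008],[0,0,0]],
    [0.05,[0,0,0.008],[0,0,0]]
  ]
}}

```text
time: 29.28
tool_pos: [0.5422, -0.404, 0.0114]
ee_rot: [-3.141, 0.001, 2.98]
wrist_force: [-0.1, 0.0, -0.6]
width: 0.0499
finger_force: 0.0
```

>>> {"api": "drive_tool", "payload": {
  "series": [
    [0.03,[0,0,0.001],[0,0,0]],
    [0.015,[0,0,0.001],[0,0,0]],
    [0.015,[0,0,0.001],[0,0,0]],
    [0.015,[0,0,0.001],[0,0,0]],
    [0.015,[0,0,0.001],[0,0,0]]
  ]
}}

```text
time: 29.9
tool_pos: [0.542, -0.4038, 0.01]
ee_rot: [3.142, 0.0, 2.98]
wrist_force: [0.1, 0.7, 1.1]
width: 0.0256
finger_force: 30.0
```

>>> {"api": "drive_tool", "payload": {
  "series": [
    [0.015,[0,0,-0.015],[0,0,0]],
    [0.015,[0,0,-0.05],[0,0,0]],
    [0.015,[0,0,-0.1],[0,0,0]],
    [0.015,[0,0,-0.16],[0,0,0]],
    [0.015,[0,0,-0.19],[0,0,0]]
  ]
}}

```text
time: 30.52
tool_pos: [0.543, -0.4047, 0.2064]
ee_rot: [-3.137, 0.007, 2.98]
wrist_force: [-0.2, -0.6, -0.0]
width: 0.0256
finger_force: 30.0
```

```bash
python3 - <<'E'
from h import *
st(); plan([.68,.111,.2],3.14)
E
```

```text
30.52 [ 0.543  -0.4047  0.2064] [-3.137  0.007  2.98 ] w 0.0256 ff 30.0 F [-0.2 -0.6 -0. ]
shift [-0.0521, 0.5311, 0.0044] turn [-0.005, 0.007, -0.16] rows 9.0
```

>>> {"api": "drive_tool", "payload": {
  "series": [
    [0.015,[-0.005,0.05,0],[0,0,0]],
    [0.015,[-0.011,0.11,0],[0,0,0]],
    [0.015,[-0.016,0.165,0],[0,0,0]],
    [0.015,[-0.022,0.22,0],[0,0,0]],
    [0.015,[-0.027,0.275,0],[0,0,0]]
  ]
}}

```text
time: 31.15
tool_pos: [0.6133, -0.1351, 0.2013]
ee_rot: [-3.141, 0.002, 2.98]
wrist_force: [0.4, -0.5, -0.9]
width: 0.0254
finger_force: 30.0
```

>>> {"api": "drive_tool", "payload": {
  "series": [
    [0.015,[-0.005,0.055,0],[0,0,0]],
    [0.015,[-0.011,0.11,0],[0,0,0]],
    [0.015,[-0.017,0.17,0],[0,0,0]],
    [0.015,[-0.025,0.22,0.0],[0,0,0]],
    [0.015,[-0.025,0.254,0.02],[0,0,0]]
  ]
}}

```text
time: 31.78
tool_pos: [0.6801, 0.1126, 0.1831]
ee_rot: [3.14, 0.006, 2.982]
wrist_force: [-0.4, 0.0, 0.0]
width: 0.0255
finger_force: 30.0
```

>>> {"api": "drive_tool", "payload": {
  "series": [
    [0.015,[0,0,0.02],[0,0,0]],
    [0.015,[0,0,0.03],[0,0,0]],
    [0.015,[0,0,0.03],[0,0,0]]
  ]
}}

```text
time: 32.15
tool_pos: [0.6781, 0.1094, 0.1495]
ee_rot: [-3.141, -0.001, 2.979]
wrist_force: [-0.9, 0.3, -0.8]
width: 0.0256
finger_force: 30.0
```

```bash
python3 - <<'E'
from h import *
st(); w,c=snap('wrist'); print(chips(w,c,.05)); plan([.68,.111,.041])
E
```

```text
32.15 [0.6781 0.1094 0.1495] [-3.141e+00 -1.000e-03  2.979e+00] w 0.0256 ff 30.0 F [-0.9  0.3 -0.8]
[]
shift [-0.001, 0.0019, 0.1096] turn [0.0, 0.001, 0.0] rows 2.0
```

>>> {"api": "drive_tool", "payload": {
  "series": [
    [0.015,[-0.001,0.002,0.02],[0,0,0]],
    [0.015,[-0.001,0.002,0.045],[0,0,0]],
    [0.015,[-0.001,0.002,0.07],[0,0,0]],
    [0.015,[-0.001,0.002,0.088],[0,0,0]],
    [0.015,[-0.001,0.002,0.095],[0,0,0]]
  ]
}}

```text
time: 32.83
tool_pos: [0.679, 0.1115, 0.053]
ee_rot: [-3.141, -0.002, 2.979]
wrist_force: [-0.1, -0.2, -0.1]
width: 0.0258
finger_force: 30.0
```

>>> {"api": "drive_tool", "payload": {
  "series": [
    [0.015,[0,0,0.003],[0,0,0]],
    [0.015,[0,0,0.006],[0,0,0]],
    [0.015,[0,0,0.009],[0,0,0]],
    [0.015,[0,0,0.011],[0,0,0]],
    [0.015,[0,0,0.011],[0,0,0]]
  ]
}}

```text
time: 33.45
tool_pos: [0.6797, 0.1118, 0.0438]
ee_rot: [3.142, -0.0, 2.98]
wrist_force: [-0.4, -0.3, -0.2]
width: 0.026
finger_force: 30.0
```

>>> {"api": "drive_tool", "payload": {
  "series": [
    [0.015,[0,0,0.0015],[0,0,0]],
    [0.015,[0,0,0.0027],[0,0,0]],
    [0.015,[0,0,0.0027],[0,0,0]],
    [0.03,[0,0,0.0027],[0,0,0]],
    [0.045,[0,0,0.0027],[0,0,0]]
  ]
}}

```text
time: 34.08
tool_pos: [0.6799, 0.1117, 0.0413]
ee_rot: [3.141, 0.0, 2.98]
wrist_force: [-0.1, 0.8, 0.3]
width: 0.0367
finger_force: 0.0
```

>>> {"api": "drive_tool", "payload": {
  "series": [
    [0.045,[0,0,-0.01],[0,0,0]],
    [0.045,[0,0,-0.04],[0,0,0]],
    [0.045,[0,0,-0.09],[0,0,0]],
    [0.045,[0,0,-0.14],[0,0,0]],
    [0.045,[0,0,-0.16],[0,0,0]]
  ]
}}

```text
time: 34.7
tool_pos: [0.6813, 0.1119, 0.2075]
ee_rot: [3.139, 0.008, 2.98]
wrist_force: [-1.6, 1.0, -0.2]
width: 0.0448
finger_force: 0.0
```

```bash
python3 - <<'E'
from h import *
st(); w,c=snap('wrist'); np.savez('w7.npz',w=w,**c); print(chips(w,c,.05)); plan([.53,.373,.2],2.9)
cv2.imwrite('pics/w7.png',cv2.resize(w[:300],(800,469),interpolation=cv2.INTER_CUBIC))
E
```

```text
34.7 [0.6813 0.1119 0.2075] [3.139 0.008 2.98 ] w 0.0448 ff 0.0 F [-1.6  1.  -0.2]
[[0.6808 0.1107 1.4086 0.0168 0.0167]
 [0.625  0.11   0.0081 0.0167 0.0158]]
shift [0.1921, 0.2332, 0.0078] turn [0.003, 0.011, 0.08] rows 5.0
```

View pics/w7.png

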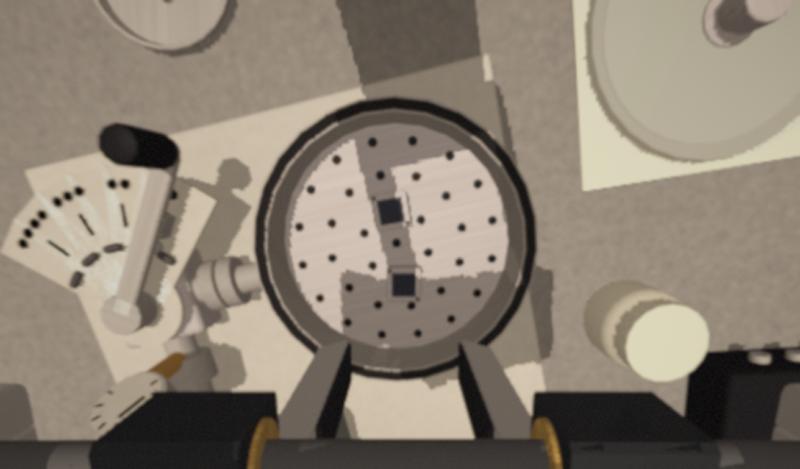

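```bash
python3 - <<'E'
from h import *
c={k:v for k,v in np.load('w7.npz').items()}
# fit pot circle at z=.078 by projecting; readings of the outer rim extremes
ext=np.array([256,536,98,377])
def f(q):
    a=np.linspace(0,2*np.pi,200); P=np.c_[q[0]+q[2]*np.cos(a),q[1]+q[2]*np.sin(a),np.full(200,.078)]
    u=(proj(c,P)+.5)*1.5625-.5; return np.array([u[:,0].min(),u[:,0].max(),u[:,1].min(),u[:,1].max()])-ext
r=least_squares(f,[.649,.11,.098]); print(r.x,r.fun)
print('lidknob',onz(c,big(0,769,3),.057))
E
```

```text
[0.64960567 0.11097906 0.0951939 ] [ 0.51622257 -0.51716836 -0.47669259  0.55858665]
lidknob [0.53709779 0.37015792 0.057     ]
```

>>> {"api": "drive_tool", "payload": {
  "series": [
    [0.07,[0.03,0.035,0],[0,0,0]],
    [0.07,[0.068,0.082,0],[0,0,0]],
    [0.07,[0.11,0.13,0],[0,0,0]],
    [0.07,[0.148,0.18,0],[0,0,0]],
    [0.07,[0.185,0.225,0.0],[0,0,0]]
  ]
}}

```text
time: 35.38
tool_pos: [0.532, 0.3651, 0.201]
ee_rot: [3.142, -0.0, 2.98]
wrist_force: [0.5, 1.3, 0.2]
width: 0.0704
finger_force: 0.0
```

>>> {"api": "drive_tool", "payload": {
  "series": [
    [0.07,[0.007,0.008,0.01],[0,0,0.08]],
    [0.07,[0.007,0.008,0.01],[0,0,0.08]],
    [0.07,[0.007,0.008,0.01],[0,0,0.08]]
  ]
}}

```text
time: 35.75
tool_pos: [0.5283, 0.3718, 0.1912]
ee_rot: [-3.141, 0.0, 2.9]
wrist_force: [0.6, -1.1, -0.1]
width: 0.0702
finger_force: 0.0
```

```bash
python3 - <<'E'
from h import *
st(); w,c=snap('wrist'); np.savez('w8.npz',w=w,**c)
cv2.imwrite('pics/w8.png',cv2.resize(w[60:280,130:400],(736,600),interpolation=cv2.INTER_CUBIC))
print(proj(c,[.5315,.373,.057]))
E
```

```text
35.75 [0.5283 0.3718 0.1912] [-3.141  0.     2.9  ] w 0.0702 ff 0.0 F [ 0.6 -1.1 -0.1]
[[260.91852908 189.73611392]]
```

View pics/w8.png

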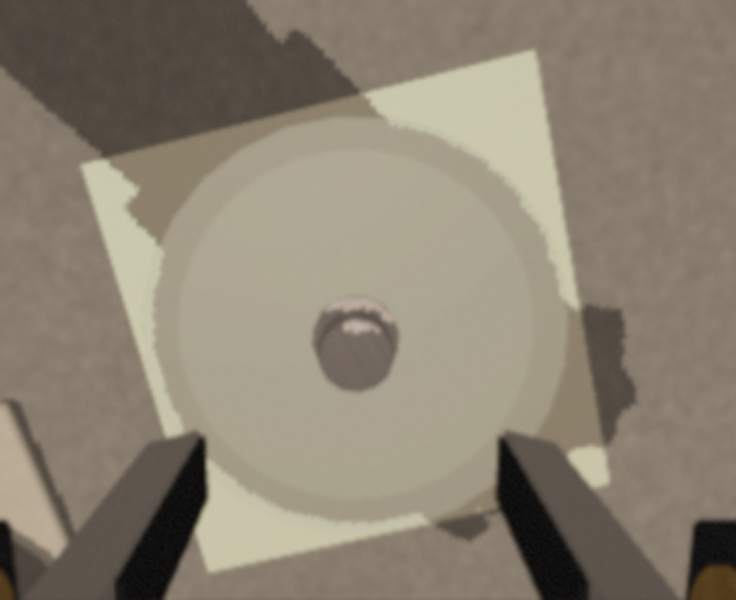

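```bash
python3 - <<'E'
from h import *
plan([.531,.373,.040],2.9)
E
```

```text
shift [-0.002, 0.0019, 0.1514] turn [-0.0, 0.0, -0.001] rows 3.0
```

>>> {"api": "drive_tool", "payload": {
  "series": [
    [0.07,[-0.002,0.002,0.04],[0,0,0]],
    [0.07,[-0.002,0.002,0.08],[0,0,0]],
    [0.07,[-0.002,0.002,0.115],[0,0,0]],
    [0.07,[-0.002,0.002,0.138],[0,0,0]],
    [0.07,[-0.002,0.002,0.142],[0,0,0]]
  ]
}}

```text
time: 36.42
tool_pos: [0.5299, 0.3723, 0.0471]
ee_rot: [-3.139, -0.003, 2.898]
wrist_force: [-1.0, -0.5, -0.3]
width: 0.0702
finger_force: 0.0
```

>>> {"api": "drive_tool", "payload": {
  "series": [
    [0.07,[0,0,0.004],[0,0,0]],
    [0.07,[0,0,0.008],[0,0,0]],
    [0.07,[0,0,0.008],[0,0,0]]
  ]
}}

```text
time: 36.8
tool_pos: [0.5306, 0.3742, 0.0419]
ee_rot: [3.141, 0.001, 2.9]
wrist_force: [0.0, 0.3, -0.4]
width: 0.0702
finger_force: 0.0
```

>>> {"api": "drive_tool", "payload": {
  "series": [
    [0.04,[0,0,0.001],[0,0,0]],
    [0.02,[0,0,0.001],[0,0,0]],
    [0.02,[0,0,0.001],[0,0,0]],
    [0.02,[0,0,0.001],[0,0,0]],
    [0.02,[0,0,0.001],[0,0,0]]
  ]
}}

```text
time: 37.42
tool_pos: [0.5302, 0.3738, 0.0402]
ee_rot: [-3.141, -0.0, 2.9]
wrist_force: [-0.2, -1.4, 1.1]
width: 0.0309
finger_force: 30.0
```

>>> {"api": "drive_tool", "payload": {
  "series": [
    [0.02,[0,0,0],[0,0,0]],
    [0.02,[0,0,-0.01],[0,0,0]],
    [0.02,[0,0,-0.03],[0,0,0]],
    [0.02,[0,0,-0.05],[0,0,0]],
    [0.02,[0,0,-0.07],[0,0,0]]
  ]
}}

```text
time: 38.05
tool_pos: [0.5307, 0.3744, 0.1125]
ee_rot: [3.14, 0.001, 2.9]
wrist_force: [0.3, 0.9, -4.1]
width: 0.0315
finger_force: 30.0
```

>>> {"api": "drive_tool", "payload": {
  "series": [
    [0.02,[0,0,-0.025],[0,0,0]],
    [0.02,[0,0,-0.03],[0,0,0]],
    [0.02,[0,0,-0.03],[0,0,0]]
  ]
}}

```text
time: 38.42
tool_pos: [0.5304, 0.3742, 0.1408]
ee_rot: [3.141, 0.001, 2.9]
wrist_force: [0.1, -0.0, -5.1]
width: 0.031
finger_force: 30.0
```

```bash
python3 - <<'E'
from h import *
st(); plan([.649,.110,.143],2.9)
E
```

```text
38.42 [0.5304 0.3742 0.1408] [3.141e+00 1.000e-03 2.900e+00] w 0.031 ff 30.0 F [ 0.1 -0.  -5.1]
shift [-0.1784, -0.2281, -0.0022] turn [0.001, 0.001, -0.0] rows 5.0
```

>>> {"api": "drive_tool", "payload": {
  "series": [
    [0.02,[-0.03,-0.04,0],[0,0,0]],
    [0.02,[-0.07,-0.09,0],[0,0,0]],
    [0.02,[-0.115,-0.145,-0.003],[0,0,0]],
    [0.02,[-0.155,-0.195,-0.003],[0,0,0]],
    [0.02,[-0.178,-0.228,-0.003],[0,0,0]]
  ]
}}

```text
time: 39.05
tool_pos: [0.6485, 0.1076, 0.1413]
ee_rot: [-3.141, -0.002, 2.899]
wrist_force: [0.0, 0.1, -5.0]
width: 0.0315
finger_force: 30.0
```

>>> {"api": "drive_tool", "payload": {
  "series": [
    [0.02,[0,0,0],[0,0,0]],
    [0.02,[0,0,0],[0,0,0]],
    [0.02,[0,0,0],[0,0,0]]
  ]
}}

```text
time: 39.42
tool_pos: [0.6477, 0.1116, 0.1425]
ee_rot: [3.141, -0.001, 2.902]
wrist_force: [0.4, -0.1, -4.9]
width: 0.0312
finger_force: 30.0
```

```bash
python3 - <<'E'
from h import *
st(); plan([.6485,.1105,.111],2.9)
E
```

```text
39.42 [0.6477 0.1116 0.1425] [ 3.141e+00 -1.000e-03  2.902e+00] w 0.0312 ff 30.0 F [ 0.4 -0.1 -4.9]
shift [-0.0011, -0.0008, 0.0315] turn [0.0, -0.001, 0.002] rows 1.0
```

>>> {"api": "drive_tool", "payload": {
  "series": [
    [0.02,[-0.001,-0.001,0.006],[0,0,0]],
    [0.02,[-0.001,-0.001,0.012],[0,0,0]],
    [0.02,[-0.001,-0.001,0.018],[0,0,0]],
    [0.02,[-0.001,-0.001,0.023],[0,0,0]],
    [0.02,[-0.001,-0.001,0.026],[0,0,0]]
  ]
}}

```text
time: 40.05
tool_pos: [0.649, 0.1089, 0.1166]
ee_rot: [-3.141, -0.001, 2.9]
wrist_force: [0.0, 0.1, -4.4]
width: 0.031
finger_force: 30.0
```

>>> {"api": "drive_tool", "payload": {
  "series": [
    [0.02,[0,0,0.002],[0,0,0]],
    [0.02,[0,0,0.003],[0,0,0]],
    [0.02,[0,0,0.004],[0,0,0]],
    [0.02,[0,0,0.004],[0,0,0]]
  ]
}}

```text
time: 40.55
tool_pos: [0.6492, 0.1089, 0.1133]
ee_rot: [3.141, 0.0, 2.9]
wrist_force: [0.1, 0.3, -4.0]
width: 0.0311
finger_force: 30.0
```

>>> {"api": "drive_tool", "payload": {
  "series": [
    [0.02,[0,0.001,0.001],[0,0,0]],
    [0.02,[0,0.001,0.002],[0,0,0]],
    [0.02,[0,0.001,0.003],[0,0,0]],
    [0.02,[0,0.001,0.003],[0,0,0]]
  ]
}}

```text
time: 41.05
tool_pos: [0.6496, 0.11, 0.1112]
ee_rot: [3.141, 0.001, 2.9]
wrist_force: [-0.8, -0.1, 0.8]
width: 0.0312
finger_force: 30.0
```

Weight is off the wrist at the expected height, so the lid is seated. I'll release it and look.

>>> {"api": "drive_tool", "payload": {
  "series": [
    [0.04,[0,0,0],[0,0,0]],
    [0.06,[0,0,0],[0,0,0]],
    [0.06,[0,0,-0.02],[0,0,0]],
    [0.06,[0,0,-0.07],[0,0,0]],
    [0.06,[0,0,-0.12],[0,0,0]]
  ]
}}

```text
time: 41.68
tool_pos: [0.6495, 0.1098, 0.2329]
ee_rot: [3.141, 0.001, 2.9]
wrist_force: [-0.3, -0.1, 0.1]
width: 0.0598
finger_force: 0.0
```

>>> {"api": "drive_tool", "payload": {
  "series": [
    [0.06,[0.02,-0.04,0],[0,0,0]],
    [0.06,[0.035,-0.08,0],[0,0,0]],
    [0.06,[0.035,-0.08,0],[0,0,0]],
    [0.06,[0.035,-0.08,0],[0,0,0]]
  ]
}}

```text
time: 42.18
tool_pos: [0.5969, 0.0408, 0.2315]
ee_rot: [3.14, 0.002, 2.9]
wrist_force: [0.2, -0.3, 0.2]
width: 0.06
finger_force: 0.0
```

```bash
python3 - <<'E'
from h import *
st(); w,c=snap('wrist'); np.savez('w9.npz',w=w,**c)
cv2.imwrite('pics/w9.png',cv2.resize(w[60:320,140:512],(800,559),interpolation=cv2.INTER_CUBIC))
E
```

```text
42.17 [0.5969 0.0408 0.2315] [3.14e+00 2.00e-03 2.90e+00] w 0.06 ff 0.0 F [ 0.2 -0.3  0.2]
```

View pics/w9.png

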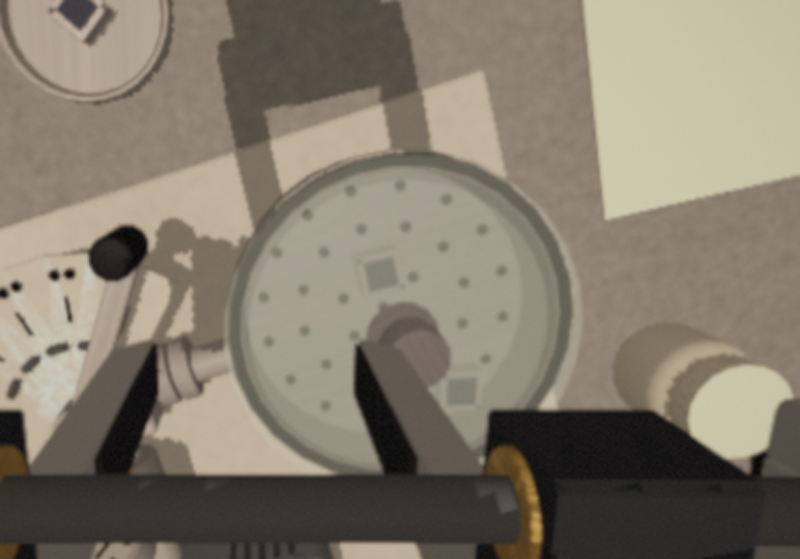

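```bash
python3 - <<'E'
from h import *
c={k:v for k,v in np.load('w9.npz').items()}
k=onz(c,np.array([114/2.15+140,257/2.15+60]),.14); print(k)
plan([.568,-.0185,.16],3.0)
E
```

```text
[ 0.56564483 -0.01660853  0.14      ]
shift [0.014, -0.0649, 0.071] turn [0.001, 0.002, -0.1] rows 2.0
```

>>> {"api": "drive_tool", "payload": {
  "series": [
    [0.05,[0.007,-0.03,0],[0,0,0]],
    [0.05,[0.014,-0.0645,0.01],[0,0,-0.1]],
    [0.05,[0.014,-0.0645,0.04],[0,0,-0.1]],
    [0.05,[0.014,-0.0645,0.07],[0,0,-0.1]],
    [0.05,[0.014,-0.0645,0.07],[0,0,-0.1]]
  ]
}}

```text
time: 42.85
tool_pos: [0.566, -0.0177, 0.1571]
ee_rot: [3.141, -0.006, 3.001]
wrist_force: [-0.3, 0.2, -0.1]
width: 0.0499
finger_force: 0.0
```

>>> {"api": "drive_tool", "payload": {
  "series": [
    [0.05,[0,0,0.01],[0,0,0]],
    [0.05,[0,0,0.02],[0,0,0]],
    [0.05,[0,0,0.03],[0,0,0]],
    [0.05,[0,0,0.038],[0,0,0]],
    [0.05,[0,0,0.038],[0,0,0]]
  ]
}}

```text
time: 43.48
tool_pos: [0.5667, -0.0187, 0.1212]
ee_rot: [3.142, -0.002, 3.0]
wrist_force: [0.2, 0.2, 0.1]
width: 0.05
finger_force: 0.0
```

>>> {"api": "drive_tool", "payload": {
  "series": [
    [0.03,[0,0,0],[0,0,0]],
    [0.01,[0,0,0],[0,0,0]],
    [0.01,[0,0,0],[0,0,0]],
    [0.01,[0,0,0],[0,0,0]],
    [0.01,[0,0,0],[0,0,0]]
  ]
}}

```text
time: 44.1
tool_pos: [0.5675, -0.0191, 0.1226]
ee_rot: [-3.141, 0.001, 3.0]
wrist_force: [-0.2, -0.8, 0.9]
width: 0.0213
finger_force: 30.0
```

```bash
python3 - <<'E'
from h import *
o=st(); R=Ro.from_euler('xyz',o['ee_rot']).inv(); p=o['tool_pos'][:2]; piv=np.array([.6654,-.08])
d=p-piv; print(np.hypot(*d),np.arctan2(d[1],d[0])); a0=2.58; r=.115
k0=piv+r*np.array([np.cos(a0),np.sin(a0)])
for a in np.arange(.12,.85,.12): print(round(a,2),np.round(R.apply(np.r_[piv+r*np.array([np.cos(a0+a),np.sin(a0+a)])-k0,0]),4))
E
```

```text
44.1 [ 0.5675 -0.0191  0.1226] [-3.141e+00  1.000e-03  3.000e+00] w 0.0213 ff 30.0 F [-0.2 -0.8  0.9]
0.11532278374217356 2.5847631328497895
0.12 [ 0.0049 -0.0129  0.    ]
0.24 [ 0.0081 -0.0263  0.    ]
0.36 [ 0.0098 -0.04    0.    ]
0.48 [ 0.0098 -0.0538  0.    ]
0.6 [ 0.0081 -0.0675  0.    ]
0.72 [ 0.0048 -0.0809  0.    ]
0.84 [-0.     -0.0938  0.    ]
```

>>> {"api": "drive_tool", "payload": {
  "series": [
    [0.01,[0.005,-0.013,0],[0,0,0]],
    [0.01,[0.008,-0.0263,0],[0,0,0]],
    [0.01,[0.0098,-0.04,0],[0,0,0]],
    [0.01,[0.0098,-0.0538,0],[0,0,0]],
    [0.01,[0.0081,-0.0675,0],[0,0,0]]
  ]
}}

```text
time: 44.72
tool_pos: [0.5462, -0.0725, 0.1223]
ee_rot: [3.117, -0.011, 3.006]
wrist_force: [-9.4, 34.7, 10.2]
width: 0.0213
finger_force: 30.1
```

>>> {"api": "drive_tool", "payload": {
  "series": [
    [0.01,[-0.0015,-0.007,0],[0,0,0]],
    [0.01,[-0.0033,-0.0134,0],[0,0,0]],
    [0.01,[-0.0055,-0.02,0],[0,0,0]],
    [0.01,[-0.0081,-0.0258,0],[0,0,0]],
    [0.01,[-0.0081,-0.0263,0],[0,0,0]]
  ]
}}

```text
time: 45.35
tool_pos: [0.5532, -0.1117, 0.1222]
ee_rot: [3.141, -0.002, 3.0]
wrist_force: [-2.3, 0.6, 2.9]
width: 0.0211
finger_force: 30.0
```

```bash
python3 - <<'E'
from h import *
o=st(); d=o['tool_pos'][:2]-np.array([.6654,-.08]); print(np.hypot(*d),np.arctan2(d[1],d[0])-2.585)
E
```

```text
45.35 [ 0.5532 -0.1117  0.1222] [ 3.141e+00 -2.000e-03  3.000e+00] w 0.0211 ff 30.0 F [-2.3  0.6  2.9]
0.11663337894273938 -5.450900062635448
```

>>> {"api": "drive_tool", "payload": {
  "series": [
    [0.03,[0,0,0],[0,0,0]],
    [0.045,[0,0,0],[0,0,0]],
    [0.05,[0,0,-0.02],[0,0,0]],
    [0.05,[0,0,-0.07],[0,0,0]],
    [0.05,[0,0,-0.12],[0,0,0]]
  ]
}}

```text
time: 45.98
tool_pos: [0.554, -0.1114, 0.2429]
ee_rot: [3.141, -0.001, 3.0]
wrist_force: [1.2, 0.9, 0.3]
width: 0.05
finger_force: 0.0
```

>>> {"api": "drive_tool", "payload": {
  "series": [
    [0.05,[0.05,0,-0.02],[0,0,0]],
    [0.05,[0.1,0,-0.02],[0,0,0]],
    [0.05,[0.1,0,-0.02],[0,0,0]]
  ]
}}

```text
time: 46.35
tool_pos: [0.4532, -0.0969, 0.263]
ee_rot: [-3.141, 0.002, 2.999]
wrist_force: [0.0, -1.3, -0.9]
width: 0.05
finger_force: 0.0
```

```bash
python3 - <<'E'
from h import *
st(); w,c=snap('wrist'); s,_=snap('scene')
cv2.imwrite('pics/end.png',np.hstack([cv2.resize(w[100:360,160:512],(406,300),interpolation=cv2.INTER_CUBIC),cv2.resize(s[130:330,100:360],(390,300),interpolation=cv2.INTER_CUBIC)]))
E
```

```text
46.35 [ 0.4532 -0.0969  0.263 ] [-3.141e+00  2.000e-03  2.999e+00] w 0.05 ff 0.0 F [ 0.  -1.3 -0.9]
```

View pics/end.png

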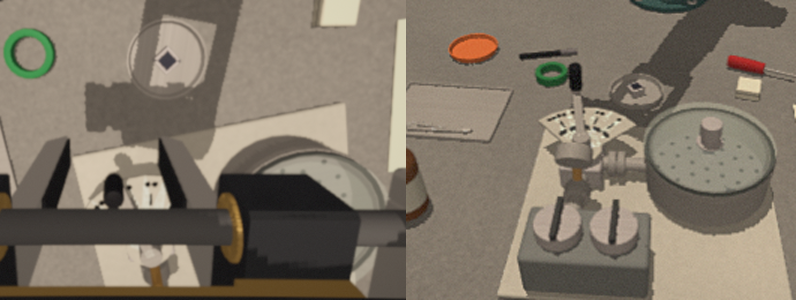

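```bash
python3 -c "
from bench import robot; print(robot.close_job())"
```

```text
the job is handed in; nothing more can be done
None
```

The job is done and handed in: the finished carrier is in the dish, both fresh carriers stand flat in the pot, the lid is back on the rim and the lever is in the three-dot notch, though I viewed 15 pictures against the limit of 14 and my first grasp at the finished carrier closed on air (it was not moved).

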